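Trip-test the honey packing bench's power track, prove it dead and close up its sockets

TASK

Hold in the breaker's red test button until its lever has dropped, then take the yellow voltage tester from its dock and rest its tip for a moment on the brass contact of the orange proving unit, next on the brass test point of every socket module on the track in order from the feed unit outwards, and once more on the proving unit, and put the tester back upright in its dock. With the lever still down, slide the modules along the track until the first stands flush against the feed unit and each next one flush against its neighbour, with no bare rail between them, and only then lift the breaker lever fully back up. Leave the honey jars where they stand.

Things in the scene. Friction and masses are not known exactly. Their poses are not given: they have to be found in the camera images.
- elcb: Fixed grey sloping desk enclosure of the earth-leakage breaker, 180 mm deep (x) x 160 mm wide (y), 50 mm high at its front (-x) edge, 134 mm at its back. Its top slopes down towards -x at 25 degrees and carries a dark plate, 10 mm thick, 165 x 124 mm, with the white lever in the middle and the red test button beside it. Origin: centre of the underside, z up.
- button_top (a point): Centre of the top of the round red test button (24 mm diameter, 14 mm proud of the dark plate), 43 mm to the -y side of the lever's middle. It is pressed 7 mm straight into the sloped face, along (sin 25, 0, -cos 25 degrees) in the axes of elcb. The point moves with the button.
- elcb_test (a joint): Travel of the test button: 0 out, 0.007 m fully in, springs back; about 4 N to press. Beyond about 5 mm it trips the lever, which drops by itself.
- elcb_lever (a joint): Breaker lever, rad: 0 = up (on, handle upright), 1.05 = dropped (tripped, handle leaning 60 degrees from upright towards -x of elcb). Hinged about the enclosure's y axis, it snaps over: let go below about 0.15 it goes up to 0, above that it falls to 1.05. Lifting takes up to about 4 N at the handle.
- lever_grip (a point): Grip point on the lever handle, on its centre line, 52 mm from the hinge axis and 12 mm short of its end. The handle is a white flat paddle with a black band, 26 mm wide along the enclosure's y axis, 14 mm thick. Moves with the lever; its z axis points along the handle away from the hinge.
- lever_hinge (a point): Point on the lever's hinge axis (the axis is the enclosure's y axis), level with the lever's middle, 92 mm above the bench.
- track: Fixed aluminium bench power track, 520 mm long (y) x 90 mm wide; base plate 4 mm thick, with a 30 mm wide rail standing to 14 mm along its middle. Grey feed unit at the +y end (66 mm wide, to 60 mm high): its inner face, where the first module must stand, is at y = +190 mm. Black end stop at the -y end, 10 mm thick, 24 mm high. Origin: centre of the underside, z up.
- module1: Loose dark socket module no. 1 counted from the feed unit (some numbers may be absent): 72 mm long along the track (y), 60 mm wide (x), 46 mm high, 0.17 to 0.34 kg. A channel underneath, 33 mm wide and 12 mm deep, straddles the rail, so it slides along the track on the base plate, its top 50 mm above the bench. Origin: centre of the underside, y towards the feed unit, z up.
- module1_test (a point): Brass test point of module1 (13 mm disc in a yellow ring) on its top face, 23.5 mm from its centre towards its -y end, 52 mm above the bench.
- module2: Loose dark socket module no. 2 counted from the feed unit (some numbers may be absent): 72 mm long along the track (y), 60 mm wide (x), 46 mm high, 0.17 to 0.34 kg. A channel underneath, 33 mm wide and 12 mm deep, straddles the rail, so it slides along the track on the base plate, its top 50 mm above the bench. Origin: centre of the underside, y towards the feed unit, z up.
- module2_test (a point): Brass test point of module2 (13 mm disc in a yellow ring) on its top face, 23.5 mm from its centre towards its -y end, 52 mm above the bench.
- module3: Loose dark socket module no. 3 counted from the feed unit (some numbers may be absent): 72 mm long along the track (y), 60 mm wide (x), 46 mm high, 0.17 to 0.34 kg. A channel underneath, 33 mm wide and 12 mm deep, straddles the rail, so it slides along the track on the base plate, its top 50 mm above the bench. Origin: centre of the underside, y towards the feed unit, z up.
- module3_test (a point): Brass test point of module3 (13 mm disc in a yellow ring) on its top face, 23.5 mm from its centre towards its -y end, 52 mm above the bench.
- module4: Loose dark socket module no. 4 counted from the feed unit (some numbers may be absent): 72 mm long along the track (y), 60 mm wide (x), 46 mm high, 0.17 to 0.34 kg. A channel underneath, 33 mm wide and 12 mm deep, straddles the rail, so it slides along the track on the base plate, its top 50 mm above the bench. Origin: centre of the underside, y towards the feed unit, z up.
- module4_test (a point): Brass test point of module4 (13 mm disc in a yellow ring) on its top face, 23.5 mm from its centre towards its -y end, 52 mm above the bench.
- dock: Fixed grey desk dock with a blue band for the voltage tester, 70 x 70 x 85 mm high, with a 26 x 26 mm open square well down its middle. Origin: centre of the underside, z up.
- tester: Loose yellow cordless voltage tester, 170 mm long, 0.12 kg, upright in the dock: its round black guard (40 mm diameter, 75 to 81 mm above the tip) rests on the dock's rim, the tip then 10 mm above the bench. Handle above the guard 26 (x) x 22 mm (y), from 81 to 170 mm; below it an 18 mm square barrel and a white tip 7 mm thick. Origin: end of the tip; z towards the handle.
- prover: Fixed orange proving unit (a known source for checking the tester), 90 mm (x) x 60 mm (y), 36 mm high, with a brass contact in a yellow ring on its top. Origin: centre of the underside, z up.
- prover_contact (a point): Centre of the proving unit's brass contact (13 mm disc, 38 mm above the bench), 20 mm from its centre towards -x.
- jar1: Bystander: full honey jar with a black lid, 74 mm diameter, 98 mm high, 0.5 kg. Origin: centre of the underside.
- jar2: Bystander: full honey jar with a black lid, 74 mm diameter, 98 mm high, 0.5 kg. Origin: centre of the underside.
- jar3: Bystander: full honey jar with a black lid, 74 mm diameter, 98 mm high, 0.5 kg. Origin: centre of the underside.
- jar4: Bystander: full honey jar with a black lid, 74 mm diameter, 98 mm high, 0.5 kg. Origin: centre of the underside.
- jar5: Bystander: full honey jar with a black lid, 74 mm diameter, 98 mm high, 0.5 kg. Origin: centre of the underside.

How it is judged:
By the outcome, as a careful person would: the job done as asked, in the order asked, and still so for the second after the job is handed in, with the robot touching nothing.
Of module1, module2, module3, module4 only 2 to 4 are there at a start; the rules pass over those that are not, and their reading is None.
At some moment in a run one of module1, module2, module3, module4 may be knocked a few centimetres aside while the robot is not near it.
It also fails if it takes over 200 s, if anything falls off the work surface, if the arm or the gripper's body presses on something with over 40 N, if the wrist force passes 120 N, or if a joint passes its speed limit or range.

ROBOT

A 6-joint arm with a two-finger parallel gripper is mounted at the origin on the work surface. World frame = base frame: x ahead of the robot, y to its left, z up, the work surface at z = 0. Lengths are in m, angles in rad, forces in N, time in s.
With the tool pointing down it reaches from about 0.35 to 0.85 m from the base axis. Payload 8.1 kg.
Tool frame: the origin (TCP) lies between the finger pads; the fingertips stand 8 mm ahead of it and the grasp point (between the pads) lies 11 mm behind it; z points along the fingers, y is the line along which they close (so a half turn about z gives the same grasp; the last joint's range is limited). The gripper opens to 85 mm and grips with 20 to 120 N. Pads are 22 mm wide; open, the fingers measure 114 mm over their backs; the gripper's body (76 mm by 85 mm) begins 54 mm behind the grasp point. The pads swing forward as they close: fully open they stand 13 mm farther back than shut.
Start: joints at [1.098, 0.13, 1.488, -0, 1.523, -0.085], TCP at [0.227, 0.555, 0.239] pointing down, gripper open.
Joint ranges: [-2.96, 2.96], [-0.89, 2.26], [0.02, 2.5], [-1.34, 4.48], [0, 2.73], [-2.66, 2.66]. Speed limits (rad/s): [2.39, 2.39, 2.79, 3.14, 3.14, 3.14].

INTERFACE

Orientations are given as a unit quaternion [w, x, y, z].
In Python, from bench import bot gives the robot as it stands.
- The arm moves only by the tool send_rows, never from a script. Its argument "increments" is a list of rows, each a list of 4 numbers: the shift along the tool's x, y, z in mm, then the turn about the tool's z in degrees. A call has exactly 10 rows; each row is the pose to reach, as a shift and turn from the pose commanded when the call began, along the tool's axes at that moment; what a row does not reach only later rows make up. A row lasts 1/10 s, in which the tool goes at most 50 mm and 8.59 degrees, less where a joint would pass 70% of its speed; a pose out of reach is approached as far as the arm can. A call with a gripper value outside its range is refused whole. "claw" is the opening, from 0 (shut) to 1 (fully open), set as the call begins (left out, the last holds). The fingers move at their own pace and stop on an object; "squeeze" is the grip in N (left out, the last holds). Time passes only in rows, so rows that repeat a pose let the fingers close, or fill a call up. It gives the time, the measured TCP pose, the force, the opening and the grip force at its end, in the units of the state.
- bot.get_state(): the state, without advancing time (a new reading comes with each control period).
- bot.capture(name): name is "scene" or "top" or "wrist"; returns a dict with "color" (384x512x3 uint8, blue, green, red), "fov_y" (degrees; the focal length in pixels is half the picture's height over the tangent of half this angle, whatever the lens; pixels are square), "cx", "cy" (the principal point, pixels), "R" (3x3) and "t" (3): a world point X has camera coordinates R X + t; the wrist camera has in their place "mount" (4x4, takes a point from camera to tool coordinates, whose origin is the TCP and whose axes are the flange's). Camera axes: x right, y down, z forward; pixel columns grow to the right and rows downward; lengths in m; the calibration is good to about 2 mm. The wrist camera is an equidistant fisheye: a pixel r from the principal point sees the ray r / f radians off the axis. A picture is of the moment at which its call begins: read the wrist's pose just before it. There is no depth.
- bot.hand_in(): hands the job in; it is judged then, once.
The state is a dict: "t": time; "q": joint angles; "qd": joint speeds; "joint_torque": joint torques, N m; "tool_pos": TCP position; "tool_rot": TCP orientation; "ft_force": force on the tool from outside, world axes, zero at the start; "ft_torque": the same for the moment, N m; "opening": opening from 0.0 (shut) to 1.0 (fully open); "finger_force": force on a finger pad.
Only numpy, scipy, OpenCV 4.12 (cv2) and the standard library are available. Lean on these libraries where they do the work, as an engineer would, in place of code of your own. Each camera call takes 0.05 s, during which the arm holds its last target. There are 200 camera calls.

## Working session

There is one attempt and no reset: what is moved stays moved. The work goes in short steps, Python scripts to look and compute and a tool call to move; the robot and the scene stay as the last step left them, time stands still between calls to the robot, and variables do not carry over. Pictures are saved under pics/ and viewed, at most 14 in all, crops included, and the job is handed in when it is done.

Besides the shell and the picture viewer there is one more tool, called after "Call:" by a JSON object that holds its "name" and its "arguments", one argument or row to a line. send_rows: Moves the arm, as the interface text tells. Its arguments: {"type":"object","properties":{"increments":{"type":"array","items":{"type":"array","items":{"type":"number"}}},"claw":{"type":"number"},"squeeze":{"type":"number"}},"required":["increments"]}

```bash
mkdir -p pics; ls
python3 - <<'E'
from bench import bot
import cv2,numpy as np
s=bot.get_state();print({k:np.round(v,3).tolist() for k,v in s.items()})
for n in("scene","top"):
    c=bot.capture(n);cv2.imwrite(f"pics/{n}0.png",c["color"]);print(n,c["fov_y"],c["cx"],c["cy"],np.round(c["R"],4).tolist(),np.round(c["t"],4).tolist())
E
```

```text
pics
{'t': 0.0, 'q': [1.098, 0.131, 1.489, -0.0, 1.523, -0.085], 'qd': [-0.001, -0.0, -0.001, -0.0, 0.0, 0.001], 'joint_torque': [-0.001, -56.938, -50.056, -0.0, 0.015, 0.0], 'tool_pos': [0.227, 0.555, 0.238], 'tool_rot': [-0.0, 0.193, 0.981, -0.001], 'ft_force': [-0.853, -0.207, 0.361], 'ft_torque': [0.03, 0.004, 0.016], 'finger_force': 0.0, 'opening': 1.001}
scene 47.00786768863117 256.553199807388 190.93518619028083 [[0.6652, 0.7466, -0.0036], [0.4159, -0.3745, -0.8287], [-0.6201, 0.5498, -0.5597]] [-0.3583, -0.158, 1.7458]
top 56.86278749138157 256.77472630933784 185.71476198596366 [[-0.0231, -0.9997, 0.0081], [-0.9883, 0.0216, -0.1508], [0.1506, -0.0115, -0.9885]] [0.0175, 0.5777, 1.0231]
```

View pics/scene0.png

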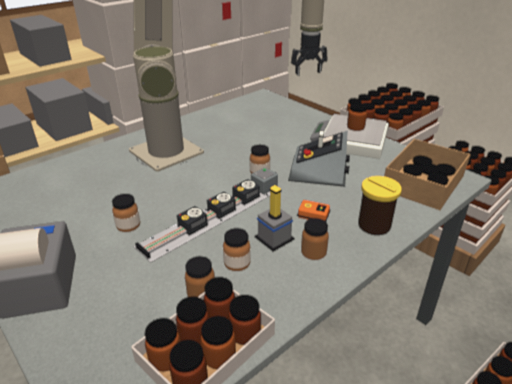

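View pics/top0.png

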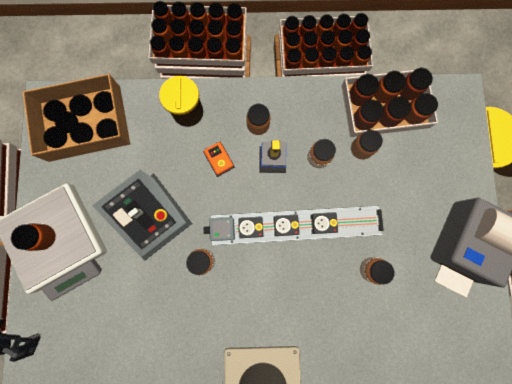

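The scene picture shows three modules on the track. In the top picture:

- Feed unit at (221,229)
- Module test points near (260,227), (296,225) and (333,223)
- Dock at (273,155)
- Prover at (218,158)
- Breaker at (142,213), rotated, with the red button at (161,215)

I'll zoom in next.

```bash
cat > h.py <<'E'
from bench import bot
import cv2,numpy as np
from scipy.spatial.transform import Rotation as Ro
def cam(n):
    s=bot.get_state();c=bot.capture(n);c["f"]=192/np.tan(np.radians(c["fov_y"])/2)
    if n=="wrist":
        T=np.eye(4);T[:3,:3]=Ro.from_quat(np.roll(s["tool_rot"],-1)).as_matrix();T[:3,3]=s["tool_pos"]
        M=T@np.array(c["mount"]);c["R"]=M[:3,:3].T;c["t"]=-c["R"]@M[:3,3]
    c["n"]=n;return c
def proj(c,X):
    p=np.asarray(X,float)@np.array(c["R"]).T+c["t"]
    if c["n"]=="wrist":
        r=np.linalg.norm(p[...,:2],axis=-1,keepdims=True);u=p[...,:2]/np.maximum(r,1e-9)*c["f"]*np.arctan2(r,p[...,2:])
    else:u=p[...,:2]/p[...,2:]*c["f"]
    return u+[c["cx"],c["cy"]]
def back(c,u,z):
    d=(np.atleast_2d(u).astype(float)-[c["cx"],c["cy"]])/c["f"]
    if c["n"]=="wrist":
        r=np.linalg.norm(d,axis=1,keepdims=True);d=np.c_[d/np.maximum(r,1e-9)*np.sin(r),np.cos(r)]
    else:d=np.c_[d,np.ones(len(d))]
    R=np.array(c["R"]);d=d@R;o=-R.T@c["t"]
    return o+d*((np.atleast_1d(z)-o[2])/d[:,2])[:,None]
def crop(c,x,y,w,h,k,name):
    cv2.imwrite(f"pics/{name}.png",cv2.resize(c["color"][y:y+h,x:x+w],None,fx=k,fy=k,interpolation=cv2.INTER_CUBIC))
def blobs(c,col,amin=8):
    hsv=cv2.cvtColor(c["color"],cv2.COLOR_BGR2HSV)
    lo,hi={"yellow":((22,140,120),(33,255,255)),"red":((0,170,100),(6,255,255)),"orange":((5,180,140),(14,255,255))}[col]
    n,l,s,ce=cv2.connectedComponentsWithStats(cv2.inRange(hsv,lo,hi))
    return [(s[i,4],np.round(ce[i],1),s[i,:4]) for i in range(1,n) if s[i,4]>=amin]
E
python3 - <<'E'
from h import *
c=cam("top")
crop(c,85,130,310,150,2.58,"topz")
for k in("yellow","red","orange"):
    for b in blobs(c,k):
        if b[1][1]>110:print(k,b[0],b[1],back(c,b[1],.05)[0].round(4))
E
```

```text
yellow 1283 [499.7 135.8] [ 0.7159 -0.7455  0.05  ]
yellow 75 [275.5 144.6] [ 0.7024 -0.0553  0.05  ]
yellow 33 [221.2 162.5] [0.6502 0.1104 0.05  ]
yellow 53 [160.  213.2] [0.5013 0.2919 0.05  ]
yellow 43 [333.  222.1] [ 0.4636 -0.2176  0.05  ]
yellow 44 [294.4 224.4] [ 0.4594 -0.1034  0.05  ]
yellow 43 [258.4 226.5] [0.4557 0.0027 0.05  ]
red 42 [160.2 215.1] [0.4957 0.2912 0.05  ]
red 30 [151.7 228.2] [0.4579 0.3153 0.05  ]
orange 23 [416. 111.] [ 0.8006 -0.4945  0.05  ]
orange 374 [218.6 158.8] [0.6618 0.1181 0.05  ]
orange 40 [ 38.4 235. ] [0.4457 0.6442 0.05  ]
```

View pics/topz.png

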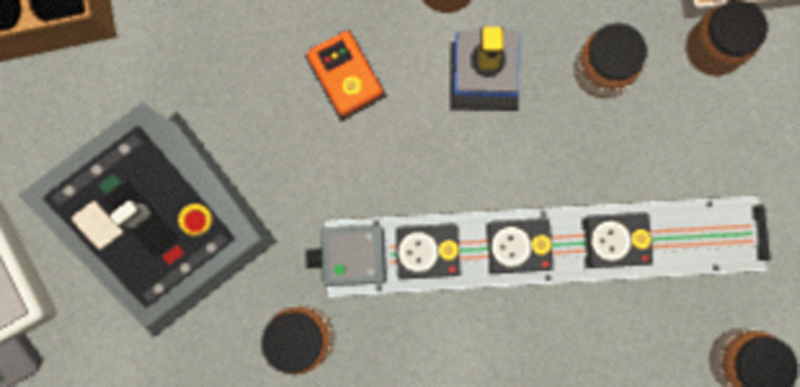

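Call:
{"name": "send_rows", "arguments": {
  "increments": [
    [0,0,-50,0],
    [-40,-20,-100,0],
    [-80,-40,-120,0],
    [-120,-65,-120,0],
    [-160,-90,-120,0],
    [-200,-110,-120,0],
    [-250,-140,-120,0],
    [-290,-160,-120,0],
    [-310,-170,-120,0],
    [-310,-170,-120,0]
  ],
  "claw": 0
}}

```text
t: 1.15
tool_pos: [0.4515, 0.2778, 0.3587]
tool_rot: [0.0, 0.195, 0.981, -0.001]
ft_force: [-1.0, -0.6, -0.7]
opening: 0.004
finger_force: 0.0
```

Run:
```python
from h import *
c=cam("wrist");s=bot.get_state();print(s["t"],s["tool_pos"],s["tool_rot"],s["qd"],np.round(c["mount"],3).tolist(),c["f"])
crop(c,0,0,512,384,1.56,"w1")
t=cam("top")
for b in blobs(t,"red"):print("top",b)
for k in("red","yellow"):
    for b in blobs(c,k):print(k,b)
```

```text
1.2 [0.45036528 0.2794142  0.35879562] [-3.79147822e-04  1.94369305e-01  9.80928316e-01 -2.61162530e-04] [ 0.05156692 -0.00671917  0.00026284  0.01232528  0.00341375  0.01989393] [[0.0, -0.95, -0.314, 0.082], [1.0, 0.0, -0.0, 0.0], [0.001, -0.314, 0.95, -0.136], [0.0, 0.0, 0.0, 1.0]] 297.3186396354542
top (np.int32(43), array([160.1, 215.1]), array([157, 212,   7,   7], dtype=int32))
top (np.int32(31), array([151.6, 228.3]), array([148, 225,   8,   7], dtype=int32))
red (np.int32(123), array([277.6, 149.7]), array([271, 142,  14,  16], dtype=int32))
red (np.int32(189), array([269.5, 182. ]), array([262, 175,  16,  15], dtype=int32))
red (np.int32(8), array([106.5, 205. ]), array([105, 204,   4,   3], dtype=int32))
red (np.int32(8), array([ 69.1, 225.9]), array([ 68, 225,   3,   3], dtype=int32))
yellow (np.int32(220), array([273.4, 181.1]), array([260, 169,  24,  26], dtype=int32))
yellow (np.int32(99), array([114. , 215.2]), array([109, 209,  11,  13], dtype=int32))
yellow (np.int32(70), array([ 76.1, 234.9]), array([ 72, 230,   9,  11], dtype=int32))
yellow (np.int32(48), array([ 44.4, 251.9]), array([ 41, 247,   8,  11], dtype=int32))
yellow (np.int32(43), array([215.8, 280.1]), array([212, 278,  10,   6], dtype=int32))
```

View pics/w1.png

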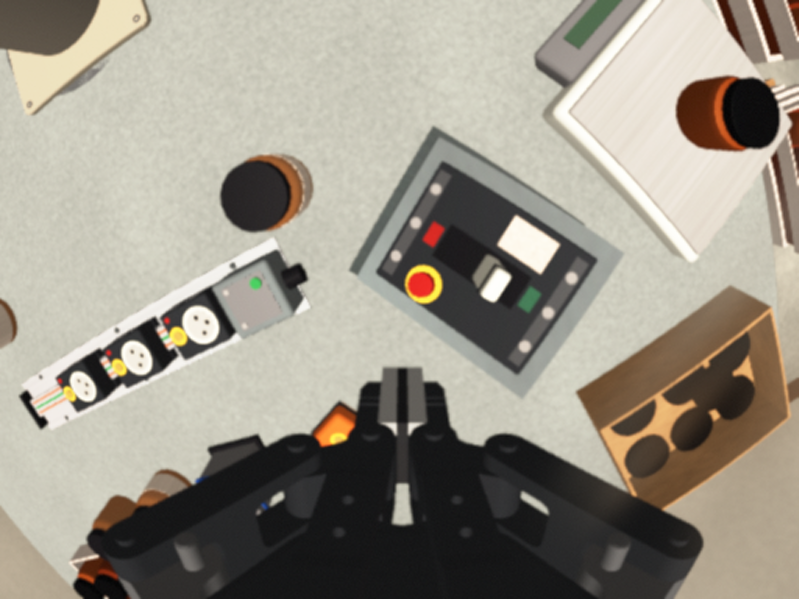

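The wrist picture shows the red button at (422,284), with the lever base near (487,270) and still upright. The breaker's front (-x) edge faces the jar and feed unit. I'll triangulate with the two cameras and fit the breaker pose.

```bash
cat > m.py <<'E'
from h import *
from scipy.optimize import least_squares
t=cam("top");w=cam("wrist")
def tri(a,b):
    f=lambda X:np.r_[proj(t,X)-a,proj(w,X)-b]
    r=least_squares(f,[.5,.2,.05]);return r.x.round(4),np.round(r.fun,1)
K=lambda p:np.array(p)/2.58+[85,130]
W=lambda p:np.array(p)/1.5625
print("button",tri([160.2,215.1],[269.5,182.]))
print("redrect",tri([151.6,228.3],[277.6,149.7]))
print("green",tri(K([109,184]),W([528,299])))
print("backcorner L",tri(K([22,193]),W([622,255])))
print("backcorner R",tri(K([143,105]),W([522,397])))
print("front R",tri(K([275,240]),W([350,270])))
print("front L",tri(K([153,335]),W([435,128])))
print("lever top",tri(K([124,212]),W([494,285])))
print("prover",back(t,[221.2,162.5],.038),back(w,[215.8,280.1],.038))
for a,b in(([258.4,226.5],[114,215.2]),([294.4,224.4],[76.1,234.9]),([333,222.1],[44.4,251.9])):print("test",back(t,a,.052),back(w,b,.052))
print("dock rim corners",back(t,K([[456,32],[523,29],[521,92],[455,93]]),.085).round(4).tolist())
print("tester top",back(t,K([492,33]),.18))
print("feed corners z.06",back(t,K([[322,222],[383,222],[386,280],[325,284]]),.06).round(4).tolist())
E
python3 m.py
```

```text
button (array([0.4929, 0.2824, 0.0828]), array([0.1, 0.1, 0.1, 0. ]))
redrect (array([0.4562, 0.3103, 0.0671]), array([0.1, 0.2, 0.1, 0.1]))
green (array([0.5319, 0.3675, 0.1136]), array([-0.3, -0.2, -0.2, -0.1]))
backcorner L (array([0.5243, 0.4619, 0.1179]), array([-1.5, -0.4, -0.9,  0.1]))
backcorner R (array([0.6174, 0.3324, 0.1253]), array([-1.3, -0.8, -0.8, -0.2]))
front R (array([ 0.4729,  0.2084, -0.0065]), array([0. , 0.1, 0. , 0. ]))
front L (array([ 0.3635,  0.3545, -0.0156]), array([0. , 0.3, 0.1, 0.1]))
lever top (array([0.4987, 0.3409, 0.1404]), array([-0.1, -0.1, -0.1, -0. ]))
prover [[0.65287928 0.1114208  0.038     ]] [[0.6452695  0.11712079 0.038     ]]
test [[0.45561508 0.00268937 0.052     ]] [[0.45435878 0.00698325 0.052     ]]
test [[ 0.45933887 -0.103218    0.052     ]] [[ 0.45867541 -0.09856556  0.052     ]]
test [[ 0.46348735 -0.21718565  0.052     ]] [[ 0.46321486 -0.2117222   0.052     ]]
dock rim corners [[0.7004, -0.0126, 0.085], [0.7023, -0.0892, 0.085], [0.6289, -0.0843, 0.085], [0.6294, -0.0096, 0.085]]
tester top [[ 0.6720115  -0.04703461  0.18      ]]
feed corners z.06 [[0.4889, 0.144, 0.06], [0.4873, 0.075, 0.06], [0.4223, 0.0725, 0.06], [0.4194, 0.1408, 0.06]]
```

Run:
```python
from h import *
from scipy.optimize import least_squares
s=bot.get_state();print(s["t"],s["tool_pos"],abs(s["qd"]).max())
t=cam("top");w=cam("wrist")
print((-np.array(w["R"]).T@w["t"]).round(4),(-np.array(t["R"]).T@t["t"]).round(4))
for k in("red","yellow","orange"):
    for b in blobs(w,k):
        if b[0]>20: print(k,b[0],b[1],back(w,b[1],.052)[0].round(4))
crop(w,200,60,220,200,3.6,"w2")
```

```text
1.35 [0.44894909 0.28159447 0.35914515] 0.015530798475906367
[0.3735 0.3129 0.4948] [0.4173 0.0169 1.0983]
red 124 [275.1 152.8] [0.4618 0.3056 0.052 ]
red 183 [267.1 184.8] [0.5044 0.2757 0.052 ]
yellow 213 [271.2 183.6] [0.5049 0.2823 0.052 ]
yellow 101 [112.3 216.4] [0.4554 0.0029 0.052 ]
yellow 72 [ 74.6 235.7] [ 0.4594 -0.1028  0.052 ]
yellow 49 [ 42.8 252.4] [ 0.4634 -0.2171  0.052 ]
yellow 40 [213.7 281.2] [0.6381 0.1192 0.052 ]
orange 225 [461.4  76.9] [0.4486 0.6606 0.052 ]
orange 184 [212.8 273.5] [0.6221 0.1253 0.052 ]
orange 24 [ 53.2 369.5] [ 0.8074 -0.5437  0.052 ]
```

View pics/w2.png

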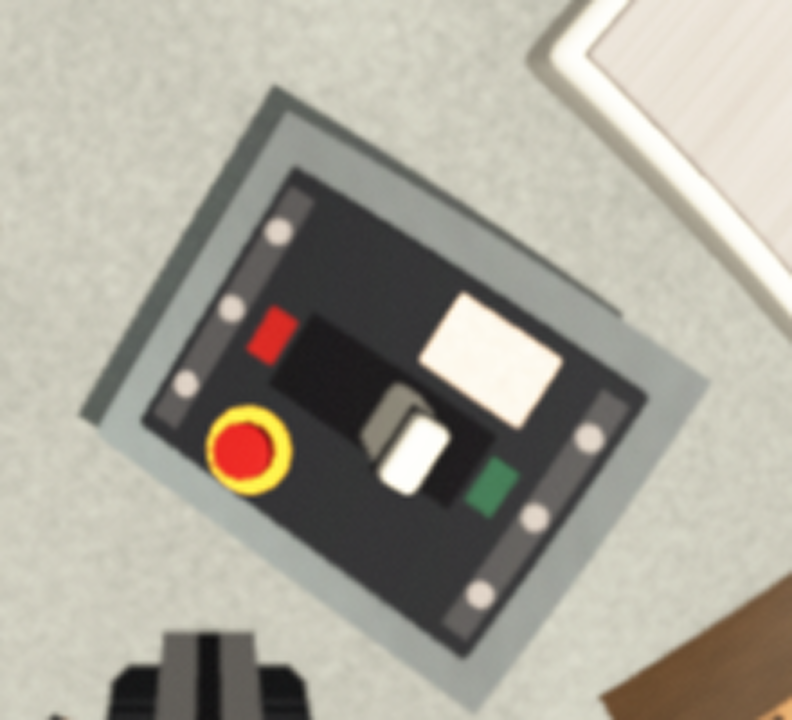

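The close view is clear. The front bottom corners are at (275,87) and (82,420), the back top corners at (708,382) and (478,712), the button at (243,450) and the lever's top at (415,455). Next is the breaker fit.

Run:
```python
from h import *
from scipy.optimize import least_squares
t=cam("top");w=cam("wrist")
P=lambda *p:np.array(p)/3.6+[200,60]-.36
K=lambda *p:np.array(p)/2.58+[85,130]-.3
n=np.array([-np.sin(np.radians(25)),0,np.cos(np.radians(25))]);sx=np.array([np.cos(np.radians(25)),0,np.sin(np.radians(25))])
C=np.array([[-.09,.08,0],[-.09,-.08,0],[-.09,.08,.05],[-.09,-.08,.05],[.09,.08,.134],[.09,-.08,.134]])
def model(p):
    R=Ro.from_euler('z',p[2]).as_matrix();o=np.r_[p[:2],0]
    but=np.array([0,-.043,.092])+sx*p[3]+n*.024
    tip=np.array([0,0,.156])
    return np.vstack([C,but,tip,])@R.T+o
wp=np.vstack([P([275,87]),P([82,420]),P([288,110]),P([105,428]),P([708,382]),P([478,712]),[[267.1,184.8]],P([415,455])])
tp=np.vstack([K([22,193]),K([143,105]),[[160.2,215.1]]])
def f(p):
    X=model(p);return np.r_[(proj(w,X)-wp).ravel(),2*(proj(t,X[[4,5,6]])-tp).ravel()]
r=least_squares(f,[.494,.339,.64,-.03],loss="soft_l1");print(r.x,np.degrees(r.x[2]));print(f(r.x).reshape(-1,2).round(1).tolist());print("button",model(r.x)[6].round(4))
print("prover tri",least_squares(lambda X:np.r_[proj(t,X)-[221.2,162.5],proj(w,X)-[213.7,281.2]],[.6,.1,.05]).x)
print("button tri",least_squares(lambda X:np.r_[proj(t,X)-[160.2,215.1],proj(w,X)-[267.1,184.8]],[.6,.1,.05]).x)
```

```text
[ 0.49631875  0.33665964  0.64544432 -0.03185116] 36.98123526982919
[[1.2, 6.9], [6.1, -4.8], [-0.2, -0.1], [-3.3, 0.9], [0.3, -0.3], [-2.2, 0.5], [-0.4, 0.8], [-0.8, -0.1], [-2.6, 1.6], [-0.1, -1.6], [-0.6, 0.6]]
button [0.491  0.2788 0.1003]
prover tri [0.65211692 0.11039862 0.03063539]
button tri [0.49200038 0.27929953 0.09450732]
```

Call:
{"name": "send_rows", "arguments": {
  "increments": [
    [-4,1,0,-8],
    [-8,2,20,-16],
    [-12,3,50,-24],
    [-16,4,80,-32],
    [-22,5,115,-40],
    [-28,6,150,-48],
    [-36,7,180,-56],
    [-36,7,205,-59.5],
    [-36,7,220,-59.5],
    [-36,7,220,-59.5]
  ]
}}

```text
t: 2.55
tool_pos: [0.4837, 0.2735, 0.1368]
tool_rot: [-0.002, -0.319, 0.948, -0.0]
ft_force: [0.1, 0.1, 0.1]
opening: 0.002
finger_force: 0.0
```

Run:
```python
from h import *
c=cam("wrist");s=bot.get_state();print(s["t"],s["tool_pos"].round(4),s["q"].round(3),s["ft_force"])
R=Ro.from_quat(np.roll(s["tool_rot"],-1)).as_matrix();print("xang",np.degrees(np.arctan2(R[1,0],R[0,0])),R[:,2].round(3))
for b in blobs(c,"red"):print(b[0],b[1],back(c,b[1],.1)[0].round(4))
crop(c,150,120,230,180,3.2,"w3")
```

```text
2.6 [0.4848 0.2739 0.1388] [ 0.422  0.086  1.723  0.     1.335 -1.798] [ 9.77223487e-01 -1.66521778e-04  4.80986397e-01]
xang -142.7916135391062 [-0.002 -0.001 -1.   ]
492 [316.3 212.4] [0.4525 0.2979 0.1   ]
401 [253.9 230.7] [0.4865 0.2739 0.1   ]
27 [ 53.6 262.5] [0.6145 0.1631 0.1   ]
13 [454.8 382.2] [0.5146 0.6082 0.1   ]
```

View pics/w3.png

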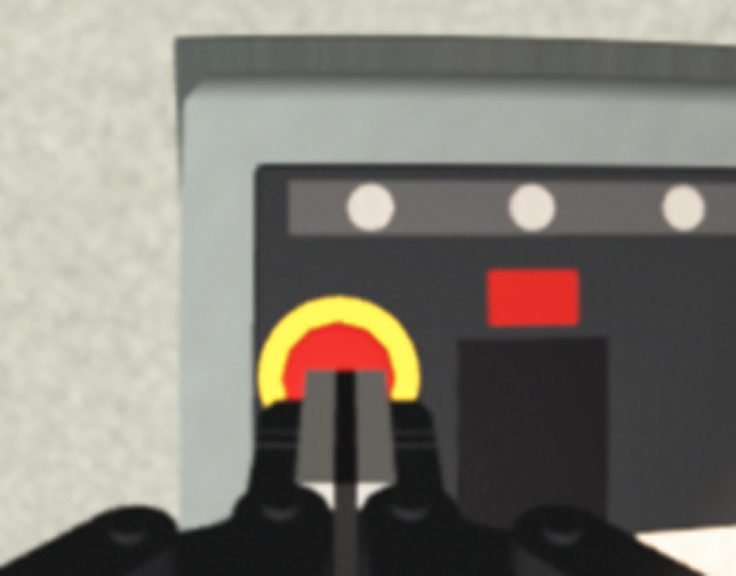

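Call:
{"name": "send_rows", "arguments": {
  "increments": [
    [0,0,10,0],
    [0,0,18,0],
    [0,0,23,0],
    [0,0,25,0],
    [-1,0,27,0],
    [-2,0,29,0],
    [-2.8,0,31,0],
    [-3.5,0,32.5,0],
    [-3.5,0,32.5,0],
    [-3.5,0,32.5,0]
  ]
}}

```text
t: 3.6
tool_pos: [0.4885, 0.2759, 0.1071]
tool_rot: [0.0, -0.32, 0.948, -0.0]
ft_force: [0.2, -0.5, 2.9]
opening: -0.001
finger_force: 1.4
```

Call:
{"name": "send_rows", "arguments": {
  "increments": [
    [-0.5,0,1,0],
    [-1,0,2,0],
    [-1.5,0,3,0],
    [-2,0,4,0],
    [-2.4,0,5,0],
    [-2.8,0,6,0],
    [-3.2,0,7,0],
    [-3.2,0,7,0],
    [-3.2,0,7,0],
    [-3.2,0,7,0]
  ]
}}

```text
t: 4.6
tool_pos: [0.4907, 0.2775, 0.1019]
tool_rot: [-0.0, -0.32, 0.948, -0.0]
ft_force: [-9.9, -6.1, 21.7]
opening: -0.001
finger_force: 12.5
```

Run:
```python
from h import *
c=cam("wrist");s=bot.get_state();print(s["t"],s["tool_pos"].round(4),s["ft_force"])
crop(c,150,120,230,180,3.2,"w4")
```

```text
4.65 [0.4907 0.2775 0.1019] [-10.81316753  -7.22988425  22.09976681]
```

View pics/w4.png

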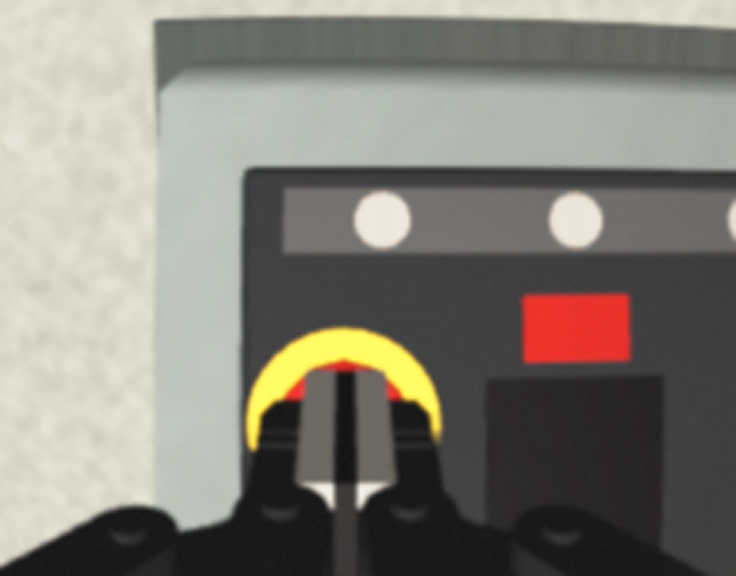

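The button is fully in at 22 N. The lever isn't visible at the slot's front end yet, so I'll keep holding and check from above.

Call:
{"name": "send_rows", "arguments": {
  "increments": [
    [0,0,0,0],
    [0,0,0,0],
    [0,0,0,0],
    [0,0,0,0],
    [0,0,0,0],
    [0,0,0,0],
    [0,0,0,0],
    [0,0,0,0],
    [0,0,0,0],
    [0,0,0,0]
  ]
}}

```text
t: 5.65
tool_pos: [0.4907, 0.2775, 0.1019]
tool_rot: [-0.0, -0.32, 0.948, -0.0]
ft_force: [-10.3, -7.5, 22.4]
opening: -0.003
finger_force: 12.5
```

Run:
```python
from h import *
c=cam("wrist");t=cam("scene");s=bot.get_state();print(s["t"],s["tool_pos"].round(4),s["ft_force"])
a=cv2.resize(c["color"][120:300,150:380],(460,360));b=cv2.resize(t["color"][110:190,280:360],(360,360),interpolation=cv2.INTER_CUBIC)
cv2.imwrite("pics/w5.png",np.hstack([a,b[:, :340]]))
```

```text
5.75 [0.4907 0.2775 0.1019] [-10.89411237  -6.38158731  21.9624176 ]
```

View pics/w5.png

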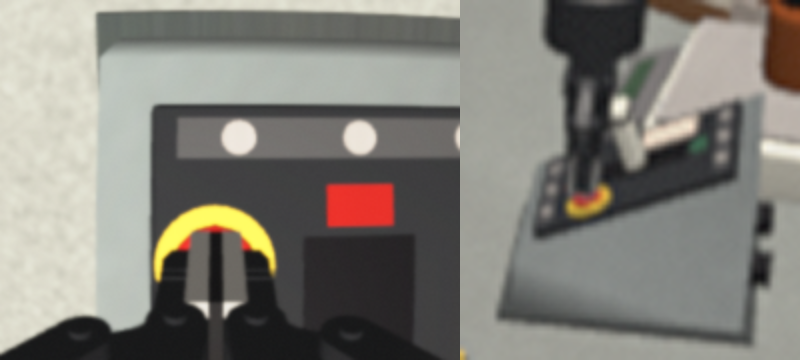

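The button is in, but in the scene view the lever leans only slightly. It looks blocked by the gripper's +y linkage. While still pressing, I'll turn the gripper so that linkage swings away downhill.

Call:
{"name": "send_rows", "arguments": {
  "increments": [
    [1.0,0,0,-6],
    [1.8,-0.5,0,-12],
    [2.5,-1,0,-18],
    [3.0,-1.5,0,-24],
    [3.4,-2,0,-30],
    [3.6,-2.5,0,-36],
    [3.8,-3,0,-41],
    [3.8,-3,0,-45],
    [3.8,-3,0,-45],
    [3.8,-3,0,-45]
  ]
}}

```text
t: 6.75
tool_pos: [0.4909, 0.2727, 0.1013]
tool_rot: [0.001, -0.658, 0.753, -0.001]
ft_force: [-0.4, -4.7, 10.5]
opening: 0.001
finger_force: 5.5
```

Run:
```python
from h import *
c=cam("wrist");t=cam("scene");s=bot.get_state();print(s["t"],s["tool_pos"].round(4),s["ft_force"],s["q"].round(3))
a=cv2.resize(c["color"][100:280,150:380],(460,360));b=cv2.resize(t["color"][110:190,280:360],(360,360),interpolation=cv2.INTER_CUBIC)
cv2.imwrite("pics/w6.png",np.hstack([a,b[:, :340]]))
```

```text
6.85 [0.491  0.2727 0.1013] [-0.378872   -4.67129963 10.48803881] [ 4.170e-01  1.350e-01  1.743e+00 -1.000e-03  1.262e+00 -2.590e+00]
```

View pics/w6.png

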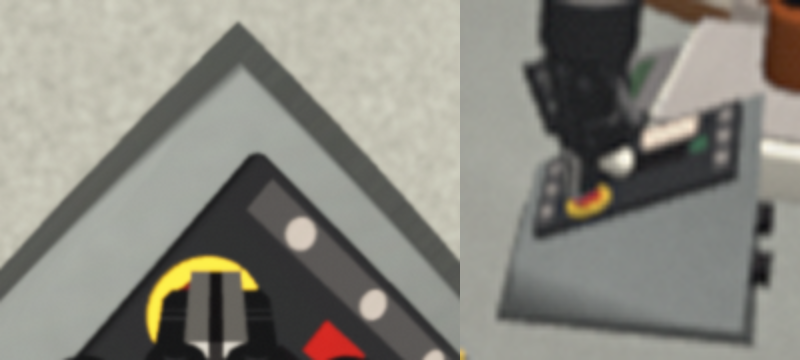

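Run:
```python
from h import *
t=cam("scene")
R=Ro.from_euler('z',.6454).as_matrix()
for a in(0,.3,.6,.8,.95,1.05):
    X=R@np.array([-.064*np.sin(a),0,.092+.064*np.cos(a)])+[.4963,.3367,0];print(a,proj(t,X).round(1))
h=cv2.inRange(t["color"],(150,150,150),(255,255,255))[135:155,305:325];ys,xs=np.nonzero(h);print(xs.mean()+305,ys.mean()+135,len(xs))
```

```text
0 [320.6 131.4]
0.3 [315.1 131.7]
0.6 [310.  133.4]
0.8 [307.  135.3]
0.95 [305.2 137. ]
1.05 [304.1 138.3]
319.4848484848485 141.87878787878788 33
```

Call:
{"name": "send_rows", "arguments": {
  "increments": [
    [1,0,0.6,0],
    [2,0.2,1.0,0],
    [3,0.3,1.5,0],
    [4,0.4,1.9,0],
    [5,0.5,2.3,0],
    [6,0.6,2.7,0],
    [7,0.7,3.1,0],
    [7.7,0.7,3.3,0],
    [7.7,0.7,3.3,0],
    [7.7,0.7,3.3,0]
  ]
}}

```text
t: 7.9
tool_pos: [0.4892, 0.2666, 0.0987]
tool_rot: [0.002, -0.658, 0.753, -0.0]
ft_force: [-3.7, 1.1, 13.3]
opening: -0.004
finger_force: 6.6
```

Run:
```python
from h import *
c=cam("wrist");t=cam("scene");s=bot.get_state();print(s["t"],s["tool_pos"].round(4),s["ft_force"])
a=cv2.resize(c["color"][90:384,100:440],(460,398));b=cv2.resize(t["color"][110:190,280:360],(398,398),interpolation=cv2.INTER_CUBIC)
cv2.imwrite("pics/w7.png",np.hstack([a,b[:, :340]]))
```

```text
8.0 [0.4892 0.2666 0.0987] [-2.88061433  1.02835757 13.17136161]
```

View pics/w7.png

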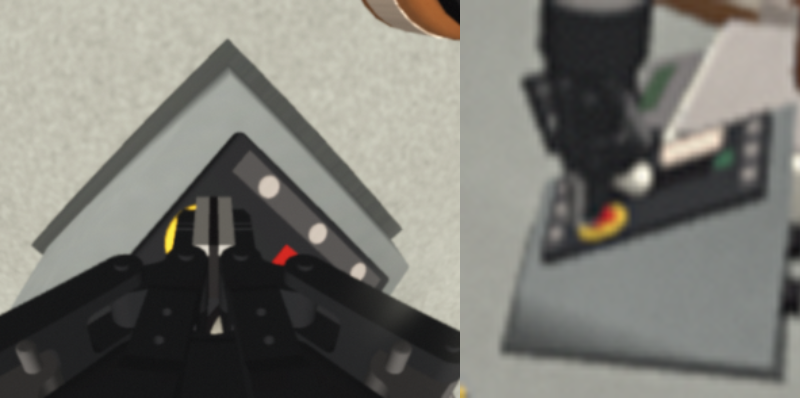

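Still pressing at 13 N. I'll lift off, turn the gripper so its wide side lies along the slope, and look at the lever.

Call:
{"name": "send_rows", "arguments": {
  "increments": [
    [0,0,-25,0],
    [0,0,-50,0],
    [0,0,-60,8],
    [0,0,-60,16],
    [0,0,-60,24],
    [0,0,-60,32],
    [0,0,-60,40],
    [0,0,-60,48],
    [0,0,-60,56],
    [0,0,-60,64]
  ]
}}

```text
t: 9.0
tool_pos: [0.4875, 0.2654, 0.1558]
tool_rot: [-0.001, -0.156, 0.988, -0.0]
ft_force: [0.1, -0.0, -0.6]
opening: -0.001
finger_force: 0.0
```

Call:
{"name": "send_rows", "arguments": {
  "increments": [
    [0,0,0,8],
    [0,0,0,16],
    [0,0,0,24],
    [0,0,0,32],
    [0,0,0,40],
    [0,0,0,48],
    [0,0,0,56],
    [0,0,0,64],
    [0,0,0,71],
    [0,0,0,71]
  ]
}}

```text
t: 10.0
tool_pos: [0.4875, 0.2655, 0.1558]
tool_rot: [-0.0, 0.445, 0.896, -0.0]
ft_force: [0.3, 0.1, -0.3]
opening: 0.001
finger_force: 0.0
```

Run:
```python
from h import *
c=cam("wrist");t=cam("scene");s=bot.get_state();print(s["t"],s["tool_pos"].round(4),s["q"].round(3))
R=Ro.from_quat(np.roll(s["tool_rot"],-1)).as_matrix();print("xang",np.degrees(np.arctan2(R[1,0],R[0,0])))
print((R.T@(np.array([.4865,.2755,.12])-s["tool_pos"])*1000).round(1))
print(proj(c,[.491,.279,.1]).round(1),[b[:2] for b in blobs(c,"red",60)])
a=cv2.resize(c["color"][60:384,100:440],(418,398));b=cv2.resize(t["color"][110:190,280:360],(398,398),interpolation=cv2.INTER_CUBIC)
cv2.imwrite("pics/w8.png",np.hstack([a,b[:, :380]]))
```

```text
10.1 [0.4877 0.2655 0.156 ] [ 0.406  0.065  1.712 -0.     1.365 -0.248]
xang 127.49335792614295
[ 8.7  5.2 36. ]
[273.7 204.7] [(np.int32(874), array([274.4, 202.8]))]
```

View pics/w8.png

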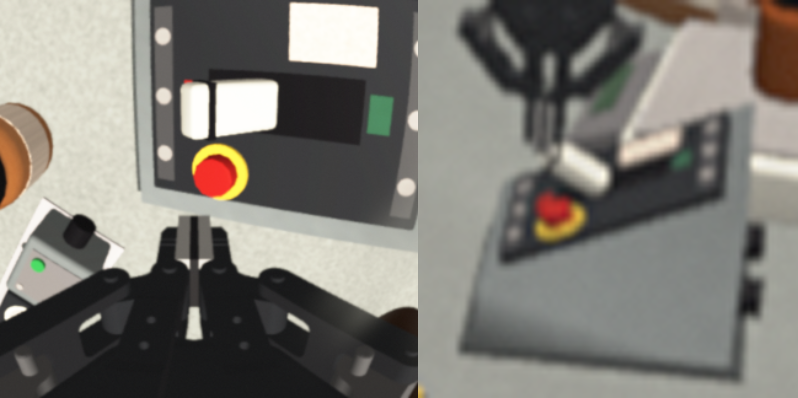

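The lever is fully dropped. As insurance I'll press the button once more with nothing near the lever.

Call:
{"name": "send_rows", "arguments": {
  "increments": [
    [4,3,10,0],
    [7,5,22,0],
    [7,5,34,0],
    [7,5,42,0],
    [7,5,46,0],
    [7,6,48.5,0],
    [7,7,51,0],
    [7,8,53,0],
    [7,8.5,54.5,0],
    [7,8.5,54.5,0]
  ]
}}

```text
t: 11.1
tool_pos: [0.4907, 0.2764, 0.1022]
tool_rot: [0.0, 0.444, 0.896, 0.0]
ft_force: [-1.6, -1.0, 2.3]
opening: -0.0
finger_force: 1.1
```

Call:
{"name": "send_rows", "arguments": {
  "increments": [
    [0,0,0,0],
    [0,0,0,0],
    [0,0,0,0],
    [0,0,0,0],
    [0,0,0,0],
    [0,-5,-10,0],
    [0,-5,-50,0],
    [0,-5,-90,0],
    [0,-5,-130,0],
    [0,-5,-150,0]
  ]
}}

```text
t: 12.1
tool_pos: [0.4875, 0.2738, 0.2572]
tool_rot: [0.002, 0.444, 0.896, 0.002]
ft_force: [0.3, 0.2, 0.2]
opening: -0.001
finger_force: 0.0
```

That second press was only 2–3 N, so I'll repeat it deeper.

Call:
{"name": "send_rows", "arguments": {
  "increments": [
    [0,0,50,0],
    [0,0,90,0],
    [0,0,125,0],
    [0,1,140,0],
    [0,4,148,0],
    [0,6,153,0],
    [0,7,156,0],
    [0,8,158.5,0],
    [0,8,158.5,0],
    [0,8,158.5,0]
  ]
}}

```text
t: 13.1
tool_pos: [0.4917, 0.2771, 0.0996]
tool_rot: [-0.001, 0.444, 0.896, -0.002]
ft_force: [-33.4, -19.6, 45.9]
opening: 0.0
finger_force: 29.1
```

Call:
{"name": "send_rows", "arguments": {
  "increments": [
    [0,0,0,0],
    [0,0,0,0],
    [0,0,0,0],
    [0,0,0,0],
    [0,0,0,0],
    [0,-5,-10,0],
    [0,-5,-50,0],
    [0,-5,-90,0],
    [0,-5,-130,0],
    [0,-5,-170,0]
  ]
}}

```text
t: 14.1
tool_pos: [0.4898, 0.2755, 0.2681]
tool_rot: [0.001, 0.444, 0.896, 0.002]
ft_force: [0.7, -0.0, 0.1]
opening: -0.0
finger_force: 0.0
```

Call:
{"name": "send_rows", "arguments": {
  "increments": [
    [-35,-12,-20,-6],
    [-70,-24,-40,-12],
    [-110,-36,-60,-18],
    [-150,-50,-60,-24],
    [-190,-64,-60,-30],
    [-230,-78,-60,-36],
    [-270,-92,-60,-42],
    [-300,-102,-60,-48],
    [-325,-111,-60,-52.5],
    [-325,-111,-60,-52.5]
  ],
  "claw": 0.8
}}

```text
t: 15.1
tool_pos: [0.5987, -0.0542, 0.3257]
tool_rot: [0.002, 0.003, 1.0, -0.001]
ft_force: [0.2, 0.2, -0.6]
opening: 0.798
finger_force: 0.0
```

Run:
```python
from h import *
s=bot.get_state();c=cam("wrist");s=bot.get_state();c=cam("wrist");t=cam("top");print(s["t"],s["tool_pos"].round(4),abs(s["qd"]).max())
R=Ro.from_quat(np.roll(s["tool_rot"],-1)).as_matrix();print("xang",np.degrees(np.arctan2(R[1,0],R[0,0])))
for k in("yellow","orange"):
  for n,x in(("w",c),("t",t)):
    for b in blobs(x,k,25):print(n,k,b[0],b[1],b[2],[back(x,b[1],z)[0,:2].round(4).tolist() for z in(.038,.052,.18)])
crop(c,0,0,512,384,1.56,"w9")
```

```text
15.15 [ 0.5983 -0.0524  0.3256] 0.04644733768243929
xang 179.60857507172364
w yellow 209 [296.6  52.3] [289  45  16  16] [[0.4537, 0.0035], [0.4558, 0.0017], [0.4748, -0.0149]]
w yellow 212 [218.4  55.6] [211  48  16  16] [[0.4578, -0.1055], [0.4597, -0.1037], [0.4775, -0.0873]]
w yellow 177 [139.3  65. ] [133  58  14  16] [[0.4618, -0.2237], [0.4636, -0.218], [0.4802, -0.1658]]
w yellow 145 [476.2  99.4] [469  86  20  23] [[0.4951, 0.3206], [0.4958, 0.3083], [0.5023, 0.1958]]
w yellow 129 [362.8 187.1] [357 181  13  13] [[0.6516, 0.1117], [0.6471, 0.1063], [0.6063, 0.057]]
w yellow 319 [261.6 214. ] [253 204  19  24] [[0.6944, -0.0462], [0.6885, -0.0464], [0.6347, -0.0479]]
w yellow 410 [262.5 241.1] [253 231  20  22] [[0.7417, -0.0448], [0.7342, -0.045], [0.6661, -0.047]]
w yellow 697 [442.5 298.2] [425 282  31  38] [[0.9005, 0.3411], [0.8877, 0.3281], [0.7716, 0.2093]]
t yellow 1192 [178.6  94.5] [159  76  40  38] [[0.8741, 0.2434], [0.868, 0.2404], [0.8129, 0.2131]]
t yellow 1281 [499.7 135.8] [486 107  26  61] [[0.7193, -0.7542], [0.7153, -0.744], [0.6788, -0.6509]]
t yellow 34 
[... 590 characters left out ...]
ange 48 [ 99.8 263.4] [ 90 257  18  17] [[0.7974, -0.3476], [0.7881, -0.3378], [0.7031, -0.2481]]
w orange 32 [ 65.1 264.3] [ 60 259  10  12] [[0.8082, -0.4364], [0.7985, -0.4236], [0.7103, -0.307]]
w orange 73 [275.  264.7] [268 258  21  19] [[0.787, -0.0239], [0.7781, -0.0248], [0.6962, -0.0331]]
w orange 76 [ 73.5 295.8] [ 63 292  20  11] [[0.8882, -0.4435], [0.8759, -0.4305], [0.7634, -0.3118]]
t orange 26 [416.3 111. ] [413 102  11  15] [[0.805, -0.5013], [0.7998, -0.4945], [0.753, -0.4319]]
t orange 376 [218.6 158.8] [204 142  29  32] [[0.6646, 0.1193], [0.6613, 0.1179], [0.6315, 0.1056]]
t orange 45 [ 38.6 235.1] [ 35 226   7  21] [[0.4457, 0.6508], [0.4453, 0.6424], [0.4419, 0.5659]]
```

View pics/w9.png

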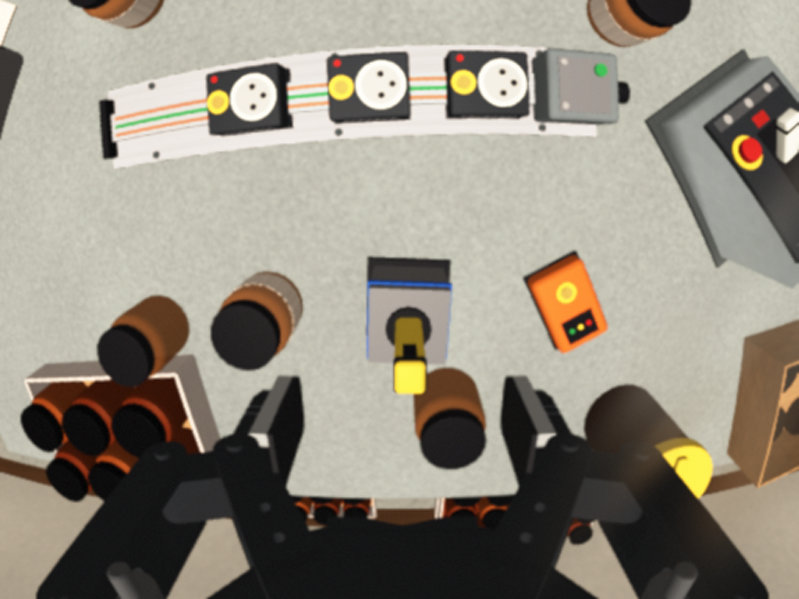

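The picture shows the tester cap at (410,377), which is (0.666, -0.047) on the bench, with three modules on the track. The gripper straddles the tester's y position.

Call:
{"name": "send_rows", "arguments": {
  "increments": [
    [-35,3,0,0],
    [-67,5,10,0],
    [-67,5,40,0],
    [-67,5,75,0],
    [-67,5,110,0],
    [-67,5,140,0],
    [-67,5,165,0],
    [-67,5,178,0],
    [-67,5,182,0],
    [-67,5,182,0]
  ]
}}

```text
t: 16.25
tool_pos: [0.6647, -0.0454, 0.1423]
tool_rot: [0.0, 0.002, 1.0, -0.0]
ft_force: [0.2, -0.5, 0.7]
opening: 0.799
finger_force: 0.0
```

Call:
{"name": "send_rows", "arguments": {
  "increments": [
    [0,0,0,0],
    [0,0,0,0],
    [0,0,0,0],
    [0,0,0,0],
    [0,0,0,0],
    [0,0,0,0],
    [0,0,0,0],
    [0,0,0,0],
    [0,0,0,0],
    [0,0,0,0]
  ],
  "claw": 0,
  "squeeze": 50
}}

```text
t: 17.25
tool_pos: [0.6651, -0.0462, 0.1426]
tool_rot: [0.001, 0.002, 1.0, -0.0]
ft_force: [-0.6, -1.4, 5.5]
opening: 0.248
finger_force: 51.6
```

Call:
{"name": "send_rows", "arguments": {
  "increments": [
    [0,0,-30,0],
    [0,0,-60,0],
    [0,0,-90,0],
    [0,0,-110,0],
    [0,0,-120,0],
    [2,25,-120,0],
    [5,55,-120,0],
    [8,90,-120,0],
    [12,125,-120,0],
    [13,158,-120,0]
  ]
}}

```text
t: 18.25
tool_pos: [0.651, 0.1134, 0.2598]
tool_rot: [-0.001, 0.002, 1.0, -0.0]
ft_force: [0.2, 0.1, -1.0]
opening: 0.25
finger_force: 50.8
```

Run:
```python
from h import *
s=bot.get_state();c=cam("wrist");s=bot.get_state();print(s["t"],s["tool_pos"].round(4),s["ft_force"].round(1),s["opening"])
cc=np.array([.652,.1115,.038]);print(proj(c,cc),proj(c,np.r_[s["tool_pos"][:2],s["tool_pos"][2]-.1326]))
R=Ro.from_quat(np.roll(s["tool_rot"],-1)).as_matrix();print("xang",np.degrees(np.arctan2(R[1,0],R[0,0])))
for b in blobs(c,"yellow",25):print(b[0],b[1],b[2],back(c,b[1],.052)[0,:2].round(4))
crop(c,140,60,240,180,3.2,"w10")
```

```text
18.3 [0.6505 0.1189 0.2599] [-0.9  3.2 -1.2] 0.25024391755529435
[255.47292109 164.37469744] [262.66617019 184.01571054]
xang 179.98488903643914
240 [161.8   8.3] [154   0  17  18] [0.4558 0.0023]
146 [85.9 25.2] [79 17 14 17] [ 0.4597 -0.1031]
266 [407.3  42.7] [394  26  31  27] [0.4909 0.2986]
99 [23.8 45.9] [19 39 10 15] [ 0.464  -0.2171]
241 [255.8 164.4] [247 156  18  18] [0.6488 0.112 ]
59 [257.5 192.1] [247 190  20   5] [0.6834 0.1139]
26 [271.5 193. ] [269 191   6   5] [0.6846 0.1309]
1842 [257.3 236.5] [235 209  46  62] [0.7437 0.1134]
2186 [257.6 303.9] [233 282  51  46] [0.8563 0.1134]
77 [364.  321.5] [358 315  13  14] [0.9056 0.2862]
312 [341.3 347.6] [330 332  28  28] [0.9657 0.2571]
```

View pics/w10.png

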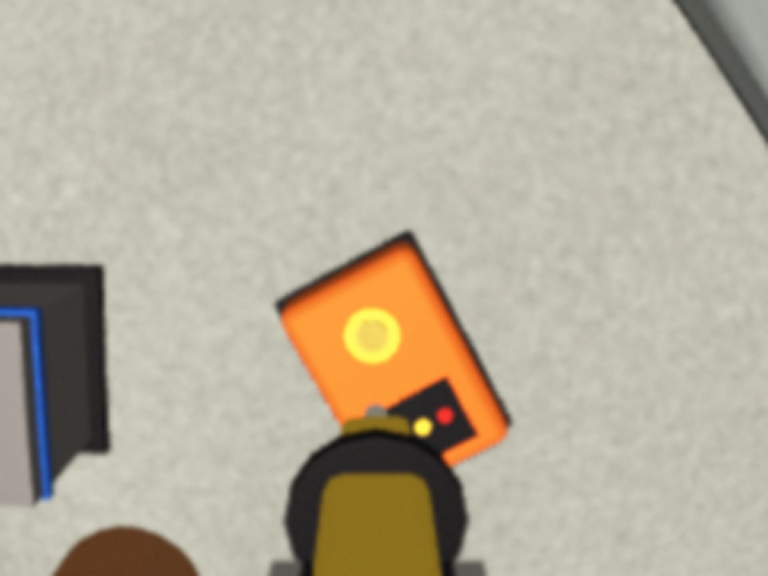

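The tester tip is at about (375,410) in the crop and the brass contact is at (372,335). I'll let the arm settle, then measure the tip's offset from the TCP.

Call:
{"name": "send_rows", "arguments": {
  "increments": [
    [0,0,0,0],
    [0,0,0,0],
    [0,0,0,0],
    [0,0,0,0],
    [0,0,20,0],
    [0,0,40,0],
    [0,0,55,0],
    [0,0,65,0],
    [0,0,70,0],
    [0,0,70,0]
  ]
}}

```text
t: 19.3
tool_pos: [0.6518, 0.1118, 0.1909]
tool_rot: [-0.0, 0.002, 1.0, -0.0]
ft_force: [0.7, -0.0, -0.8]
opening: 0.249
finger_force: 50.8
```

Run:
```python
from h import *
bot.capture("wrist");s=bot.get_state();c=cam("wrist");print(s["t"],s["tool_pos"].round(4),s["ft_force"].round(1))
tp=s["tool_pos"]-[0,0,.1326];print("tip pred",tp.round(4),proj(c,tp).round(1),proj(c,[.652,.1115,.038]).round(1))
crop(c,205,130,100,75,8,"w11")
```

```text
19.35 [0.6522 0.1119 0.1918] [-1.1 -0.  -1.2]
tip pred [0.6522 0.1119 0.0592] [256.8 184.1] [256.5 177.9]
```

View pics/w11.png

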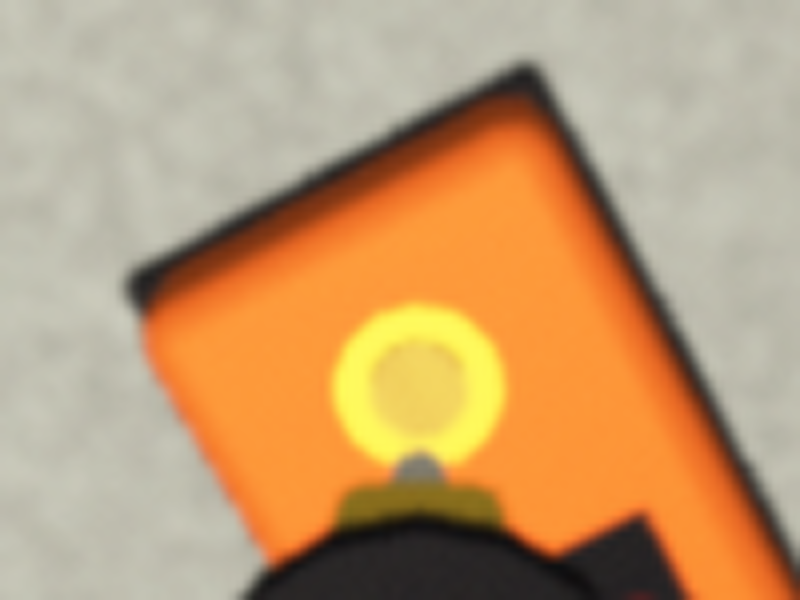

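The tip sits about 5 mm further along +x than the TCP, so I'll shift to correct that and touch down.

Call:
{"name": "send_rows", "arguments": {
  "increments": [
    [2.5,-0.5,0,0],
    [5,-0.8,5,0],
    [5,-0.8,10,0],
    [5,-0.8,14,0],
    [5,-0.8,17,0],
    [5,-0.8,19,0],
    [5,-0.8,20,0],
    [5,-0.8,21,0],
    [5,-0.8,21.8,0],
    [5,-0.8,21.8,0]
  ]
}}

```text
t: 20.4
tool_pos: [0.6473, 0.1113, 0.1704]
tool_rot: [0.0, 0.002, 1.0, 0.0]
ft_force: [-1.3, -0.3, 2.6]
opening: 0.255
finger_force: 51.4
```

Call:
{"name": "send_rows", "arguments": {
  "increments": [
    [0,0,0.3,0],
    [0,0,0.6,0],
    [0,0,0.6,0],
    [0,0,0.6,0],
    [0,0,0.6,0],
    [0,0,0.6,0],
    [0,0,0.6,0],
    [0,0,0.6,0],
    [0,0,0.6,0],
    [0,0,0.6,0]
  ]
}}

```text
t: 21.4
tool_pos: [0.6474, 0.1113, 0.1703]
tool_rot: [0.001, 0.002, 1.0, 0.0]
ft_force: [-1.7, -0.1, 6.6]
opening: 0.254
finger_force: 51.8
```

```bash
cat >> h.py <<'E'
def chars(c,p,h=14):
    x0,y0=int(round(p[0])),int(round(p[1]));hsv=cv2.cvtColor(c["color"],cv2.COLOR_BGR2HSV)
    for y in range(y0-h,y0+h+4):
        print(y,"".join("g" if S<70 and V>70 else "k" if V<70 else "Y" if 22<=H<=33 and S>=150 and V>200 else "y" if 18<=H<=33 and V>180 else "d" if 18<=H<=33 else "o" for H,S,V in hsv[y,x0-h:x0+h].astype(int)))
E
python3 - <<'E'
from h import *
s=bot.get_state();c=cam("wrist");p=proj(c,[.652,.1115,.038]);print(p)
chars(c,p)
E
```

```text
[257.10300098 188.69948213]
175 oooooooooooooooooooooooooooo
176 oooooooooooooooooooooooooooo
177 oooooooooooooooooooooooooooo
178 ooooooooooooyyyyyyoooooooooo
179 oooooooooyyYYYYYYYYYyooooooo
180 ooooooooyYYYYYYYYYYYYYyooooo
181 oooooooYYYYYYYYYYYYYYYYyoooo
182 ooooooYYYYYYYYYYYYYYYYYYyooo
183 oooooyYYYYYYYYYYYYYYYYYYYooo
184 ooooyYYYYYYYYYYYYYYYYYYYYyoo
185 ooooYYYYYYYYYyyyYYYYYYYYYYoo
186 oooyYYYYYYYyydddyyYYYYYYYYyo
187 oooyYYYYYYyydgggdyYYYYYYYYyo
188 oooyYYYYYYydgggggdyYYYYYYYyo
189 oooyYYYYYYydddddddyyYYYYYYyo
190 oooyYYYYyddddddddddddyYYYYyo
191 ooooyddddddddddddddddddyYYyo
192 ooooodddddddddddddddddddyyoo
193 oooooddddddddddddddddddddooo
194 oooodddddddkkkkkkkkddddddooo
195 ooooddkkkkkkkkkkkkkkkkkkoooo
196 ooookkkkkkkkkkkkkkkkkkkkkooo
197 oookkkkkkkkkkkkkkkkkkkkkkkko
198 okkkkkkkkkkkkkkkkkkkkkkkkkkk
199 kkkkkkkkkkkkkkkkkkkkkkkkkkkk
200 kkkkkkkkkkkkkkkkkkkkkkkkkkkk
201 kkkkkkkkkkkkkkkkkkkkkkkkkkkk
202 kkkkkkkkkkkkkkkkkkkkkkkkkkkk
203 kkkkkkkkkkkkkkkkkkkkkkkkkkkk
204 kkkkkkkkkkkkkkkkkkkkkkkkkkkk
205 kkkkkkkkkkkkkkkkkkkkkkkkkkkk
206 kkkkkkkkkkkkkkkkkkkkkkkkkkkk
```

Tip is on the disc, within about 1 mm. Next is module 1, hovering first.

Call:
{"name": "send_rows", "arguments": {
  "increments": [
    [0,0,-15,0],
    [0,0,-35,0],
    [25,-14,-45,0],
    [65,-36,-45,0],
    [105,-58,-45,0],
    [145,-80,-45,0],
    [180,-100,-45,0],
    [196,-109,-45,0],
    [196,-109,-45,0],
    [196,-109,-45,0]
  ]
}}

```text
t: 22.45
tool_pos: [0.4512, 0.0029, 0.2151]
tool_rot: [0.001, 0.002, 1.0, 0.0]
ft_force: [-0.0, -0.2, -2.1]
opening: 0.25
finger_force: 50.8
```

```bash
cat > tp.py <<'E'
from h import *
bot.capture("wrist");s=bot.get_state();c=cam("wrist");print(s["t"],s["tool_pos"].round(4),s["ft_force"].round(1))
for b in blobs(c,"yellow",60):
    X=back(c,b[1],.052)[0]
    if .43<X[0]<.49 and X[1]<.05:print(b[0],b[1],X[:2].round(4))
t=cam("top")
for b in blobs(t,"yellow",25):
    X=back(t,b[1],.052)[0]
    if .43<X[0]<.49 and X[1]<.05:print("top",X[:2].round(4))
E
python3 tp.py
```

```text
22.5 [0.4514 0.0032 0.2149] [ 0.4  0.3 -0.9]
324 [255.8 178.5] [0.4547 0.002 ]
308 [164.9 181.7] [ 0.4575 -0.0963]
154 [ 74.7 187.7] [ 0.4634 -0.2171]
top [ 0.4635 -0.2172]
```

Call:
{"name": "send_rows", "arguments": {
  "increments": [
    [0,-1,10,0],
    [0,-1,18,0],
    [0,-1,24,0],
    [0,-1,27,0],
    [0,-1,29,0],
    [0,-1,30,0],
    [0,-1,31,0],
    [0,-1,31.4,0],
    [0,-1,31.4,0],
    [0,-1,31.4,0]
  ]
}}

```text
t: 23.6
tool_pos: [0.4512, 0.002, 0.1842]
tool_rot: [0.001, 0.002, 1.0, -0.0]
ft_force: [-2.0, -0.1, 7.5]
opening: 0.25
finger_force: 51.9
```

Call:
{"name": "send_rows", "arguments": {
  "increments": [
    [0,0,0,0],
    [0,0,0,0],
    [0,0,0,0],
    [0,0,0,0],
    [0,0,0,0],
    [0,0,0,0],
    [0,0,0,0],
    [0,0,0,0],
    [0,0,0,0],
    [0,0,0,0]
  ]
}}

```text
t: 24.6
tool_pos: [0.4512, 0.002, 0.1842]
tool_rot: [0.001, 0.002, 1.0, -0.0]
ft_force: [-2.4, -0.2, 7.6]
opening: 0.246
finger_force: 51.9
```

```bash
python3 tp.py
python3 - <<'E'
from h import *
c=cam("wrist");chars(c,proj(c,[.4558,.0023,.052]))
E
```

```text
24.65 [0.4512 0.002  0.1842] [-3.  -0.6  8.2]
268 [257.  185.8] [0.453  0.0021]
352 [157.2 190.8] [ 0.4576 -0.0963]
160 [ 61.8 196.3] [ 0.4636 -0.2169]
top [ 0.4635 -0.2172]
175 ggkoggggggggggggggggggogggok
176 ggkkgggggggggggggggggggoogog
177 ogkkggggggdddddddddgggogokgo
178 ookkggggddyYYYYYYYyddgggoggo
179 ookkgggdyYYYYYYYYYYYydggookd
180 ookkggdYYYYYYYYYYYYYYYdggdkg
181 ggkkgdYYYYYYYYYYYYYYYYYdgokg
182 ggkddYYYYYYYYYYYYYYYYYYYdgog
183 ggkdyYYYYYYYYYYYYYYYYYYYyggg
184 ggkdYYYYYYYYYyyyYYYYYYYYYdgg
185 ooodYYYYYYYyydddyyYYYYYYYdgg
186 oooYYYYYYYYydgggdyYYYYYYYYdg
187 oodYYYYYYYydgggggdyYYYYYYYdg
188 oodYYYYYYYydggggddyYYYYYYYdg
189 ggdYYYYYyydddddddddyyYYYYYdg
190 ggdyYYdddddddddddddddddyYddg
191 gggdydddddddddddddddddddddgg
192 gggdddddddddddddddddddddddgg
193 gggddddddddddkkkddddddddddgg
194 gggdddddkkkkkkkkkkkkkdddddko
195 gggkkkkkkkkkkkkkkkkkkkkkkkkk
196 ggkkkkkkkkkkkkkkkkkkkkkkkkkk
197 gkkkkkkkkkkkkkkkkkkkkkkkkkkk
198 kkkkkkkkkkkkkkkkkkkkkkkkkkkk
199 kkkkkkkkkkkkkkkkkkkkkkkkkkkk
200 kkkkkkkkkkkkkkkkkkkkkkkkkkkk
201 kkkkkkkkkkkkkkkkkkkkkkkkkkkk
202 kkkkkkkkkkkkkkkkkkkkkkkkkkkk
203 kkkkkkkkkkkkkkkkkkkkkkkkkkkk
204 kkkkkkkkkkkkkkkkkkkkkkkkkkkk
205 kkkkkkkkkkkkkkkkkkkkkkkkkkkk
206 kkkkkkkkkkkkkkkkkkkkkkkkkkkk
```

Touched module 1. Module 2's point now reads y = -0.096 instead of -0.1035, so it may have been knocked. I'll hover over it and re-measure.

Call:
{"name": "send_rows", "arguments": {
  "increments": [
    [0,0,-15,0],
    [0,0,-30,0],
    [-1,-15,-30,0],
    [-2,-40,-30,0],
    [-3,-65,-30,0],
    [-3.4,-85,-30,0],
    [-3.4,-99,-30,0],
    [-3.4,-99,-30,0],
    [-3.4,-99,-30,0],
    [-3.4,-99,-30,0]
  ]
}}

```text
t: 25.8
tool_pos: [0.4538, -0.0964, 0.213]
tool_rot: [0.0, 0.002, 1.0, 0.0]
ft_force: [0.3, -0.0, -2.1]
opening: 0.247
finger_force: 50.7
```

```bash
python3 tp.py
python3 - <<'E'
from h import *
c=cam("wrist");chars(c,proj(c,[.4592,-.0965,.052]),16)
E
```

```text
25.85 [ 0.4537 -0.0963  0.2128] [-0.   0.2 -1.1]
250 [348.5 177.7] [0.4551 0.0015]
377 [256.3 180.9] [ 0.4587 -0.0969]
246 [146.1 185.7] [ 0.4633 -0.2176]
top [0.4556 0.003 ]
165 oooogkggggggggggogggggokkokkkokk
166 oooogkogggggoggggkooogkokokkkkkg
167 oooogkggggggogdokgdoookkkkkkkkgg
168 gggggkggggoggggggggookkkkkkkkggg
169 gggggkogggggggddddgggookkkkkkggg
170 gggggkdgoggddyYYYyyddggkkkkkgggg
171 ggggkkkggddYYYYYYYYYYddgkkkkgggg
172 ooookkggdYYYYYYYYYYYYYddgkkkgggg
173 oooookgdYYYYYYYYYYYYYYYydgkggggg
174 oooookdYYYYYYYYYYYYYYYYYdgkggggg
175 ggggggdYYYYYYYYYYYYYYYYYYdgggggg
176 gggggdYYYYYYYYYYYYYYYYYYYygggggg
177 gggggdYYYYYYYYYYYYYYYYYYYYdggggg
178 gggggdYYYYYYYYYYYYYYYYYYYYdggggg
179 oooooyYYYYYYYYYYYYYYYYYYYYdggggg
180 oooooyYYYYYYYYYYYYYYYYYYYYdggggg
181 ooooodYYYYYYYYYYYYYYYYYYYYdggggg
182 ooooodYYYYYYYYYYYYYYYYYYYYdggggg
183 gggggdYYYYYYYYYYYYYYYYYYYYdggggg
184 gggggdYYYYYYYYYYYYYYYYYYYdgggggg
185 ggggggdYYYYYYYyyyyYYYYYYYdkkgggg
186 gggggggdYYYYYYddddyYYYYYdgkkgggg
187 ggggggkddYYYYydgggdyYYYddkkkgggg
188 ggggggkgddYYYygggggyYYdddkkkkggg
189 ggggggkgdddyYdddddddddddddgkkggg
190 ggggggdddddddddddddddddddddkkkgg
191 ggggggdddddddddddddddddddddgkkkg
192 ggggggddddddddddddddddddddddkkkg
193 gggggdddddddddddddddddddddddkkkk
194 gggggdddddddkkkkkkkkkkddddddkkkk
195 ggggggkkkkkkkkkkkkkkkkkkkkkkkkkk
196 gggggkkkkkkkkkkkkkkkkkkkkkkkkkkk
197 ggggkkkkkkkkkkkkkkkkkkkkkkkkkkkk
198 ggkkkkkkkkkkkkkkkkkkkkkkkkkkkkkk
199 gkkkkkkkkkkkkkkkkkkkkkkkkkkkkkkk
200 kkkkkkkkkkkkkkkkkkkkkkkkkkkkkkkk
```

Call:
{"name": "send_rows", "arguments": {
  "increments": [
    [-0.7,-0.7,10,0],
    [-0.7,-0.7,18,0],
    [-0.7,-0.7,23,0],
    [-0.7,-0.7,26,0],
    [-0.7,-0.7,28,0],
    [-0.7,-0.7,29,0],
    [-0.7,-0.7,29.6,0],
    [-0.7,-0.7,30,0],
    [-0.7,-0.7,30,0],
    [-0.7,-0.7,30,0]
  ]
}}

```text
t: 27.0
tool_pos: [0.4546, -0.0978, 0.1841]
tool_rot: [0.0, 0.002, 1.0, -0.0]
ft_force: [-3.5, 1.5, 7.9]
opening: 0.25
finger_force: 52.2
```

Call:
{"name": "send_rows", "arguments": {
  "increments": [
    [0,0,0,0],
    [0,0,0,0],
    [0,0,0,0],
    [0,0,0,0],
    [0,0,0,0],
    [0,0,0,0],
    [0,0,0,0],
    [0,0,0,0],
    [0,0,0,0],
    [0,0,0,0]
  ]
}}

```text
t: 28.0
tool_pos: [0.4546, -0.0978, 0.1841]
tool_rot: [0.0, 0.002, 1.0, -0.0]
ft_force: [-3.0, 2.1, 7.7]
opening: 0.253
finger_force: 52.2
```

```bash
python3 tp.py
python3 - <<'E'
from h import *
c=cam("wrist");chars(c,proj(c,[.4592,-.0965,.052]),13)
E
```

```text
28.05 [ 0.4546 -0.0978  0.1841] [-3.8  1.8  8.7]
279 [358.4 184.7] [0.4553 0.0016]
286 [258.  184.7] [ 0.4552 -0.0967]
252 [137.9 193.3] [ 0.4634 -0.2174]
top [0.4556 0.0027]
176 gkkogggggdddddddddggkgkokk
177 gkkgdggddyYYYYYYYyddgkkkkk
178 okkogddYYYYYYYYYYYYYdgkkkk
179 okkgddYYYYYYYYYYYYYYYdggkk
180 okkgdYYYYYYYYYYYYYYYYYdgkk
181 gkgdYYYYYYYYYYYYYYYYYYYdgo
182 gkdYYYYYYYYYYYYYYYYYYYYygo
183 gkdYYYYYYYYYYYYYYYYYYYYYdg
184 gdyYYYYYYYYyyyyYYYYYYYYYdg
185 odYYYYYYYyydddyyYYYYYYYYyg
186 odYYYYYYYydggggyYYYYYYYYyg
187 odYYYYYYYdgggggdyYYYYYYYyg
188 odYYYYYYydddddddyyyYYYYYyg
189 gdYYYYyddddddddddddyYYYYyg
190 gddddddddddddddddddddyYYdg
191 ggddddddddddddddddddddyYdg
192 gddddddddddddddddddddddddk
193 gddddddddddkkkkkddddddddgk
194 gddddkkkkkkkkkkkkkkkkdddkk
195 gkkkkkkkkkkkkkkkkkkkkkkkkk
196 gkkkkkkkkkkkkkkkkkkkkkkkkk
197 kkkkkkkkkkkkkkkkkkkkkkkkkk
198 kkkkkkkkkkkkkkkkkkkkkkkkkk
199 kkkkkkkkkkkkkkkkkkkkkkkkkk
200 kkkkkkkkkkkkkkkkkkkkkkkkkk
201 kkkkkkkkkkkkkkkkkkkkkkkkkk
202 kkkkkkkkkkkkkkkkkkkkkkkkkk
203 kkkkkkkkkkkkkkkkkkkkkkkkkk
204 kkkkkkkkkkkkkkkkkkkkkkkkkk
205 kkkkkkkkkkkkkkkkkkkkkkkkkk
```

Call:
{"name": "send_rows", "arguments": {
  "increments": [
    [0,0,-15,0],
    [0,0,-30,0],
    [-1,-15,-30,0],
    [-2,-45,-30,0],
    [-3,-75,-30,0],
    [-4,-100,-30,0],
    [-4.3,-119.5,-30,0],
    [-4.3,-119.5,-30,0],
    [-4.3,-119.5,-30,0],
    [-4.3,-119.5,-30,0]
  ]
}}

```text
t: 29.2
tool_pos: [0.4582, -0.217, 0.2127]
tool_rot: [0.0, 0.002, 1.0, 0.0]
ft_force: [-0.5, 0.1, -1.0]
opening: 0.253
finger_force: 50.8
```

```bash
python3 tp.py
```

```text
29.25 [ 0.4582 -0.2168  0.2128] [ 0.1  0.7 -1.4]
223 [367.2 176.1] [ 0.4577 -0.0975]
160 [441.1 175.3] [0.4553 0.0013]
358 [255.4 181.8] [ 0.4642 -0.2183]
top [0.4559 0.0027]
top [ 0.4575 -0.0961]
```

Call:
{"name": "send_rows", "arguments": {
  "increments": [
    [-0.7,-1,10,0],
    [-0.7,-1,18,0],
    [-0.7,-1,23,0],
    [-0.7,-1,26,0],
    [-0.7,-1,28,0],
    [-0.7,-1,29,0],
    [-0.7,-1,29.6,0],
    [-0.7,-1,30,0],
    [-0.7,-1,30,0],
    [-0.7,-1,30,0]
  ]
}}

```text
t: 30.35
tool_pos: [0.4591, -0.2183, 0.1841]
tool_rot: [0.0, 0.002, 1.0, -0.0]
ft_force: [-3.3, 2.3, 8.2]
opening: 0.248
finger_force: 52.1
```

Call:
{"name": "send_rows", "arguments": {
  "increments": [
    [0,0,0,0],
    [0,0,0,0],
    [0,0,0,0],
    [0,0,0,0],
    [0,0,0,0],
    [0,0,0,0],
    [0,0,0,0],
    [0,0,0,0],
    [0,0,0,0],
    [0,0,0,0]
  ]
}}

```text
t: 31.35
tool_pos: [0.4591, -0.2183, 0.1842]
tool_rot: [0.0, 0.002, 1.0, -0.0]
ft_force: [-3.3, 3.1, 8.0]
opening: 0.253
finger_force: 52.1
```

```bash
python3 tp.py
python3 - <<'E'
from h import *
c=cam("wrist");chars(c,proj(c,[.4635,-.2178,.052]),13)
E
```

```text
31.4 [ 0.4591 -0.2183  0.1842] [-3.1  1.9  7.6]
253 [378.5 182.6] [ 0.4575 -0.0974]
139 [455.3 181.1] [0.455  0.0006]
244 [256.7 185.5] [ 0.4604 -0.2185]
top [0.4556 0.0027]
top [ 0.4577 -0.0961]
176 gkkkkkkkokoggdgkokkkkkkkkk
177 gkkkkkkgggddddddggdkkkkkkk
178 okkkkkgdddyYYYYydddgkkkkkk
179 okkkdgddYYYYYYYYYYyddokkkk
180 okkkgdYYYYYYYYYYYYYYddokkk
181 gkkgdYYYYYYYYYYYYYYYYddkkk
182 gkgdYYYYYYYYYYYYYYYYYYdgkk
183 gkdYYYYYYYYYYYYYYYYYYYYdgk
184 gkdYYYYYYYYyyyyyYYYYYYYydg
185 odyYYYYYYYyyddddyYYYYYYYdg
186 odYYYYYYYYydggggdyYYYYYYdg
187 odYYYYYYYydgggggdyYYYYYYdg
188 odYYYYYYyyddddddddyYYYYYyg
189 gdYYYYydddddddddddddyYYYdg
190 gdYYYddddddddddddddddddydg
191 gddydddddddddddddddddddddg
192 ggdddddddddddddddddddddddg
193 ggddddddddddkkkkkddddddddg
194 ggdddddkkkkkkkkkkkkkkkdddk
195 gkkkkkkkkkkkkkkkkkkkkkkkkk
196 gkkkkkkkkkkkkkkkkkkkkkkkkk
197 kkkkkkkkkkkkkkkkkkkkkkkkkk
198 kkkkkkkkkkkkkkkkkkkkkkkkkk
199 kkkkkkkkkkkkkkkkkkkkkkkkkk
200 kkkkkkkkkkkkkkkkkkkkkkkkkk
201 kkkkkkkkkkkkkkkkkkkkkkkkkk
202 kkkkkkkkkkkkkkkkkkkkkkkkkk
203 kkkkkkkkkkkkkkkkkkkkkkkkkk
204 kkkkkkkkkkkkkkkkkkkkkkkkkk
205 kkkkkkkkkkkkkkkkkkkkkkkkkk
```

Call:
{"name": "send_rows", "arguments": {
  "increments": [
    [0,0,-25,0],
    [0,0,-60,0],
    [-15,26,-70,0],
    [-40,70,-70,0],
    [-66,115,-70,0],
    [-92,160,-70,0],
    [-118,205,-70,0],
    [-144,250,-70,0],
    [-170,295,-70,0],
    [-188,329.5,-70,0]
  ]
}}

```text
t: 32.55
tool_pos: [0.6491, 0.1125, 0.2528]
tool_rot: [0.0, 0.002, 1.0, -0.0]
ft_force: [0.3, -1.0, -0.5]
opening: 0.251
finger_force: 50.9
```

Call:
{"name": "send_rows", "arguments": {
  "increments": [
    [0,0,0,0],
    [0,0,0,0],
    [0,0,0,0],
    [0,0,25,0],
    [0,0,45,0],
    [0,0,58,0],
    [0,0,66,0],
    [0,0,70,0],
    [0,0,70,0],
    [0,0,70,0]
  ]
}}

```text
t: 33.55
tool_pos: [0.6487, 0.1105, 0.1838]
tool_rot: [0.001, 0.002, 1.0, 0.0]
ft_force: [0.2, -0.6, -1.3]
opening: 0.248
finger_force: 50.8
```

Tiny correction, then down.

Call:
{"name": "send_rows", "arguments": {
  "increments": [
    [1,0.8,4,0],
    [1,0.8,8,0],
    [1,0.8,10,0],
    [1,0.8,11.5,0],
    [1,0.8,12.5,0],
    [1,0.8,13.3,0],
    [1,0.8,14,0],
    [1,0.8,14.3,0],
    [1,0.8,14.3,0],
    [1,0.8,14.3,0]
  ]
}}

```text
t: 34.55
tool_pos: [0.6475, 0.1114, 0.1702]
tool_rot: [0.001, 0.002, 1.0, 0.0]
ft_force: [-2.9, -0.2, 8.3]
opening: 0.255
finger_force: 52.1
```

Call:
{"name": "send_rows", "arguments": {
  "increments": [
    [0,0,0,0],
    [0,0,0,0],
    [0,0,0,0],
    [0,0,0,0],
    [0,0,0,0],
    [0,0,0,0],
    [0,0,0,0],
    [0,0,0,0],
    [0,0,0,0],
    [0,0,0,0]
  ]
}}

```text
t: 35.55
tool_pos: [0.6475, 0.1114, 0.1702]
tool_rot: [0.001, 0.002, 1.0, 0.0]
ft_force: [-3.2, -0.3, 9.8]
opening: 0.251
finger_force: 52.1
```

Run:
```python
from h import *
s=bot.get_state();print(s["t"],s["tool_pos"].round(4));c=cam("wrist");chars(c,proj(c,[.652,.1115,.038]),13)
```

```text
35.55 [0.6475 0.1114 0.1702]
176 oooooooooooooooooooooooooo
177 oooooooooooooooooooooooooo
178 ooooooooooyyyYYyyyoooooooo
179 ooooooooyYYYYYYYYYYyoooooo
180 ooooooyYYYYYYYYYYYYYYyoooo
181 oooooyYYYYYYYYYYYYYYYYyooo
182 ooooyYYYYYYYYYYYYYYYYYYyoo
183 ooooYYYYYYYYYYYYYYYYYYYyoo
184 oooyYYYYYYYYyyyYYYYYYYYYoo
185 oooYYYYYYYyydddyYYYYYYYYyo
186 ooyYYYYYYYydgggdyYYYYYYYYo
187 ooyYYYYYYydgggggdyYYYYYYYy
188 ooyYYYYYYydddddddyyYYYYYYy
189 ooyYYYYyddddddddddddyYYYYy
190 oooYYdddddddddddddddddyYYy
191 oooydddddddddddddddddddyYo
192 oooyddddddddddddddddddddoo
193 ooodddddddddkkkkddddddddoo
194 ooodddkkkkkkkkkkkkkkkddooo
195 oookkkkkkkkkkkkkkkkkkkkkoo
196 ookkkkkkkkkkkkkkkkkkkkkkko
197 okkkkkkkkkkkkkkkkkkkkkkkkk
198 kkkkkkkkkkkkkkkkkkkkkkkkkk
199 kkkkkkkkkkkkkkkkkkkkkkkkkk
200 kkkkkkkkkkkkkkkkkkkkkkkkkk
201 kkkkkkkkkkkkkkkkkkkkkkkkkk
202 kkkkkkkkkkkkkkkkkkkkkkkkkk
203 kkkkkkkkkkkkkkkkkkkkkkkkkk
204 kkkkkkkkkkkkkkkkkkkkkkkkkk
205 kkkkkkkkkkkkkkkkkkkkkkkkkk
```

Call:
{"name": "send_rows", "arguments": {
  "increments": [
    [0,0,-30,0],
    [0,0,-65,0],
    [0,0,-95,0],
    [-4,-35,-95,0],
    [-9,-75,-95,0],
    [-13,-115,-95,0],
    [-16,-145,-95,0],
    [-17.6,-157.6,-95,0],
    [-17.6,-157.6,-95,0],
    [-17.6,-157.6,-95,0]
  ]
}}

```text
t: 36.6
tool_pos: [0.6641, -0.0454, 0.2632]
tool_rot: [-0.0, 0.002, 1.0, 0.0]
ft_force: [-0.4, 0.2, -0.4]
opening: 0.248
finger_force: 50.7
```

Call:
{"name": "send_rows", "arguments": {
  "increments": [
    [0,0,0,0],
    [0,0,0,0],
    [0,0,0,0],
    [0,0,15,0],
    [0,0,30,0],
    [0,0,40,0],
    [0,0,50,0],
    [0,0,60,0],
    [0,0,60,0],
    [0,0,60,0]
  ]
}}

```text
t: 37.6
tool_pos: [0.664, -0.0464, 0.2032]
tool_rot: [-0.0, 0.002, 1.0, 0.0]
ft_force: [-0.0, -0.6, -1.5]
opening: 0.248
finger_force: 50.7
```

Call:
{"name": "send_rows", "arguments": {
  "increments": [
    [-1,0,8,0],
    [-1,0,18,0],
    [-1,0,28,0],
    [-1,0,38,0],
    [-1,0,46,0],
    [-1,0,52,0],
    [-1,0,56,0],
    [-1,0,59,0],
    [-1,0,59,0],
    [-1,0,59,0]
  ]
}}

```text
t: 38.6
tool_pos: [0.6654, -0.0464, 0.1448]
tool_rot: [0.0, 0.002, 1.0, -0.0]
ft_force: [-0.2, 0.7, -1.1]
opening: 0.253
finger_force: 50.7
```

Call:
{"name": "send_rows", "arguments": {
  "increments": [
    [0,0,1,0],
    [0,0,2,0],
    [0,0,2.3,0],
    [0,0,2.3,0],
    [0,0,2.3,0],
    [0,0,2.3,0],
    [0,0,2.3,0],
    [0,0,2.3,0],
    [0,0,2.3,0],
    [0,0,2.3,0]
  ]
}}

```text
t: 39.6
tool_pos: [0.6654, -0.0464, 0.1426]
tool_rot: [0.0, 0.002, 1.0, -0.0]
ft_force: [-2.2, -1.5, 5.5]
opening: 0.251
finger_force: 51.5
```

Call:
{"name": "send_rows", "arguments": {
  "increments": [
    [0,0,0,0],
    [0,0,0,0],
    [0,0,0,0],
    [0,0,0,0],
    [0,0,0,0],
    [0,0,0,0],
    [0,0,-10,0],
    [0,0,-30,0],
    [0,0,-60,0],
    [0,0,-100,0]
  ],
  "claw": 0.8
}}

```text
t: 40.6
tool_pos: [0.664, -0.0462, 0.2417]
tool_rot: [-0.002, 0.002, 1.0, 0.0]
ft_force: [0.0, 0.3, 0.8]
opening: 0.801
finger_force: 0.0
```

Call:
{"name": "send_rows", "arguments": {
  "increments": [
    [0,0,-20,0],
    [20,-25,-20,8],
    [45,-50,-20,16],
    [70,-76,-20,24],
    [95,-103,-20,32],
    [120,-130,-20,40],
    [145,-157,-20,48],
    [170,-185,-20,56],
    [190,-206,-20,64],
    [198.6,-215.8,-20,72]
  ],
  "claw": 0
}}

```text
t: 41.6
tool_pos: [0.4641, -0.2633, 0.2633]
tool_rot: [0.001, 0.593, 0.806, -0.0]
ft_force: [0.7, 0.2, -0.4]
opening: 0.0
finger_force: 0.0
```

Call:
{"name": "send_rows", "arguments": {
  "increments": [
    [0,0,10,8],
    [0,0,20,16],
    [0,0,40,16],
    [0,0,60,16],
    [0,0,80,16],
    [0,0,95,16],
    [0,0,105,16],
    [0,0,110,16],
    [0,0,110,16],
    [0,0,110,16]
  ]
}}

```text
t: 42.6
tool_pos: [0.4661, -0.2617, 0.153]
tool_rot: [0.001, 0.696, 0.718, 0.0]
ft_force: [0.2, -0.4, -0.1]
opening: 0.002
finger_force: 0.0
```

```bash
sed -i 's/X\[1\]<.05/X[1]<.08/' tp.py; python3 tp.py
python3 - <<'E'
from h import *
s=bot.get_state();R=Ro.from_quat(np.roll(s["tool_rot"],-1)).as_matrix();print("xang",np.degrees(np.arctan2(R[1,0],R[0,0])),s["q"].round(2))
t=cam("top")
for b in blobs(t,"yellow",25):
    if 255<b[1][0]<290 and 130<b[1][1]<165:print("cap",b[0],b[1])
w=cam("wrist");print("wrist", proj(w,[.4654,-.2303,.05]).round(0))
E
```

```text
42.65 [ 0.4662 -0.2617  0.1532] [-0.4 -0.6 -1. ]
167 [254.2   3.1] [ 0.4581 -0.1039]
583 [256.9 143.4] [ 0.4638 -0.2183]
top [ 0.4632 -0.2172]
top [0.4556 0.0027]
top [ 0.4577 -0.0961]
xang 91.78287141815385 [-0.61  0.01  1.77 -0.    1.36 -0.64]
cap 75 [275.2 144.8]
wrist [259. 158.]
```

Call:
{"name": "send_rows", "arguments": {
  "increments": [
    [0,0,30,0],
    [0,0,60,0],
    [0,0,90,0],
    [0,0,110,0],
    [0,0,120,0],
    [0,0,123,0],
    [3,0,123,0],
    [7,0,123,0],
    [11,0,123,0],
    [15,0,123,0]
  ]
}}

```text
t: 43.85
tool_pos: [0.4658, -0.2463, 0.0301]
tool_rot: [0.001, 0.696, 0.718, 0.0]
ft_force: [0.6, -0.4, -0.8]
opening: -0.001
finger_force: 0.0
```

Call:
{"name": "send_rows", "arguments": {
  "increments": [
    [4,0,0,0],
    [8,0,0,0],
    [12,0,0,0],
    [16,0,0,0],
    [20,0,0,0],
    [24,0,0,0],
    [28,0,0,0],
    [32,0,0,0],
    [36,0,0,0],
    [40,0,0,0]
  ]
}}

```text
t: 44.85
tool_pos: [0.464, -0.206, 0.0291]
tool_rot: [-0.0, 0.696, 0.718, -0.0]
ft_force: [-0.1, -2.2, 1.4]
opening: -0.002
finger_force: 1.2
```

Call:
{"name": "send_rows", "arguments": {
  "increments": [
    [3,0,0,0],
    [6,0,0,0],
    [9,0,0,0],
    [12,0,0,0],
    [15,0,0,0],
    [18,0,0,0],
    [21,0,0,0],
    [24,0,0,0],
    [27,0,0,0],
    [30,0,0,0]
  ]
}}

```text
t: 45.85
tool_pos: [0.463, -0.1761, 0.0291]
tool_rot: [-0.0, 0.696, 0.718, -0.0]
ft_force: [0.7, -2.6, -0.3]
opening: -0.001
finger_force: 1.4
```

Call:
{"name": "send_rows", "arguments": {
  "increments": [
    [2,0,0,0],
    [4,0,0,0],
    [6,0,0,0],
    [8,0,0,0],
    [10,0,0,0],
    [12,0,0,0],
    [14,0,0,0],
    [16,0,0,0],
    [17,0,0,0],
    [18,0,0,0]
  ]
}}

```text
t: 46.85
tool_pos: [0.4625, -0.1583, 0.0291]
tool_rot: [-0.0, 0.696, 0.718, -0.0]
ft_force: [0.3, -2.7, -0.2]
opening: 0.001
finger_force: 1.6
```

Call:
{"name": "send_rows", "arguments": {
  "increments": [
    [0.5,0,0,0],
    [1,0,0,0],
    [1.5,0,0,0],
    [2,0,0,0],
    [2.5,0,0,0],
    [3,0,0,0],
    [3.5,0,0,0],
    [4,0,0,0],
    [4.5,0,0,0],
    [5,0,0,0]
  ]
}}

```text
t: 47.85
tool_pos: [0.4623, -0.1534, 0.0291]
tool_rot: [-0.0, 0.696, 0.718, -0.0]
ft_force: [-0.5, -3.0, -1.9]
opening: -0.0
finger_force: 1.4
```

Call:
{"name": "send_rows", "arguments": {
  "increments": [
    [0.5,0,0,0],
    [1,0,0,0],
    [1.5,0,0,0],
    [2,0,0,0],
    [2.5,0,0,0],
    [3,0,0,0],
    [3.5,0,0,0],
    [4,0,0,0],
    [4.5,0,0,0],
    [5,0,0,0]
  ]
}}

```text
t: 48.85
tool_pos: [0.4632, -0.1518, 0.0301]
tool_rot: [0.003, 0.696, 0.718, -0.001]
ft_force: [0.2, -21.1, -3.9]
opening: 0.0
finger_force: 10.7
```

```bash
python3 tp.py
```

```text
48.9 [ 0.4632 -0.1518  0.0301] [  0.6 -20.   -3.9]
2527 [251.4  58.8] [ 0.4574 -0.056 ]
1199 [257.1 234.6] [ 0.4617 -0.1272]
top [0.4553 0.0162]
top [ 0.4572 -0.0555]
```

The push stopped at about 21 N and the test points are 72 mm apart, so the train is flush. Backing off and checking it.

Call:
{"name": "send_rows", "arguments": {
  "increments": [
    [-3,0,0,0],
    [-6,0,0,0],
    [-12,0,0,0],
    [-20,0,0,0],
    [-20,0,-30,0],
    [-20,0,-70,0],
    [-20,0,-110,0],
    [-20,0,-150,0],
    [-20,0,-190,0],
    [-20,0,-220,0]
  ]
}}

```text
t: 50.0
tool_pos: [0.4633, -0.1689, 0.2522]
tool_rot: [0.001, 0.696, 0.718, 0.001]
ft_force: [-0.1, -0.5, 0.2]
opening: -0.001
finger_force: 0.0
```

```bash
python3 tp.py
python3 - <<'E'
from h import *
# dark-gap check along the module line in the wrist view: sample profile just beside the sockets on top faces
s=bot.get_state();c=cam("wrist");d=np.array([-.0358,.9994]);o=np.array([.4617,-.1275])
n=np.array([.9994,.0358])
for off in(-.024,.024):
    ys=np.arange(-.02,.21,.002);P=np.c_[o+ys[:,None]*d+off*n,np.full(len(ys),.05)]
    p=proj(c,P);g=cv2.cvtColor(c["color"],cv2.COLOR_BGR2GRAY)
    print(off,[int(g[int(round(v)),int(round(u))]) if 0<=v<383 and 0<=u<511 else -1 for u,v in p])
print(proj(c,np.array([[.455,.0163,.052],[.454,.075,.05]])))
E
```

```text
50.05 [ 0.4652 -0.1698  0.2574] [ 0.8 -1.2  5. ]
276 [253.2   7.5] [0.4554 0.0153]
309 [252.7  67.1] [ 0.4571 -0.0559]
298 [254.4 129.8] [ 0.4612 -0.1279]
top [ 0.4609 -0.1268]
top [0.4553 0.0162]
top [ 0.4572 -0.0558]
-0.024 [227, 228, 228, 220, 102, 60, 62, 88, 105, 105, 87, 62, 62, 63, 63, 63, 63, 63, 63, 63, 63, 62, 62, 63, 66, 70, 80, 86, 84, 78, 68, 65, 64, 64, 65, 64, 64, 64, 63, 42, 41, 62, 64, 83, 108, 107, 106, 65, 64, 64, 63, 63, 65, 63, 64, 63, 64, 63, 65, 66, 76, 121, 150, 171, 160, 144, 109, 90, 65, 63, 64, 63, 62, 63, 59, 40, 38, 59, 64, 73, 103, 105, 98, 62, 62, 62, 61, -1, -1, -1, -1, -1, -1, -1, -1, -1, -1, -1, -1, -1, -1, -1, -1, -1, -1, -1, -1, -1, -1, -1, -1, -1, -1, -1, -1]
0.024 [229, 229, 230, 223, 123, 69, 71, 72, 72, 72, 72, 71, 73, 72, 71, 72, 71, 71, 71, 71, 72, 72, 72, 72, 71, 72, 72, 72, 72, 71, 72, 73, 72, 72, 72, 72, 72, 72, 63, 49, 44, 67, 71, 70, 71, 71, 69, 70, 70, 69, 69, 68, 69, 70, 69, 68, 68, 67, 68, 67, 65, 66, 67, 66, 66, 64, 67, 66, 66, 66, 66, 65, 66, 66, 65, 43, 46, 57, 66, 65, 66, 65, 66, 65, 65, 65, 65, -1, -1, -1, -1, -1, -1, -1, -1, -1, -1, -1, -1, -1, -1, -1, -1, -1, -1, -1, -1, -1, -1, -1, -1, -1, -1, -1, -1]
[[254.31189995   6.12972138]
 [255.14129116 -38.07788761]]
```

Joints show only thin shadow lines. Now the lever: move above it and measure.

Call:
{"name": "send_rows", "arguments": {
  "increments": [
    [30,0,0,0],
    [78,0,0,6],
    [126,2,0,12],
    [174,3,0,18],
    [222,4,0,25],
    [270,5,0,32],
    [318,6,0,38],
    [366,7,0,45],
    [414,8,0,50],
    [460,10,0,54.8]
  ],
  "claw": 0.4
}}

```text
t: 51.2
tool_pos: [0.4572, 0.2934, 0.2468]
tool_rot: [0.0, 0.949, 0.316, -0.002]
ft_force: [1.0, -0.6, 0.5]
opening: 0.4
finger_force: 0.0
```

Run:
```python
from h import *
bot.capture("wrist");bot.capture("wrist");s=bot.get_state();c=cam("wrist");t=cam("top");print(s["t"],s["tool_pos"].round(4),s["opening"])
R=Ro.from_quat(np.roll(s["tool_rot"],-1)).as_matrix();print("xang",np.degrees(np.arctan2(R[1,0],R[0,0])))
Re=Ro.from_euler('z',.6454).as_matrix();o=np.array([.4963,.3367,0])
L=lambda x,y,z:Re@np.array([x,y,z])+o
for n,k in(("w",c),("t",t)):
    hsv=cv2.cvtColor(k["color"],cv2.COLOR_BGR2HSV);m=cv2.inRange(hsv,(0,0,170),(179,60,255))
    p=proj(k,L(-.04,0,.118));print(n,"pred grip",p.round(1))
    nn,l,st,ce=cv2.connectedComponentsWithStats(m)
    for i in range(1,nn):
        if st[i,4]>8 and np.linalg.norm(ce[i]-p)<(90 if n=="w" else 25):print(st[i],ce[i].round(1))
    for a in(1.05,):
        for r in(.064,.052,.02):
            for w in(-.013,.013):print(r,w,proj(k,L(-r*np.sin(a),w,.092+r*np.cos(a))).round(1))
    print("button",proj(k,[.491,.279,.1]).round(1),[b[:2] for b in blobs(k,"red",20)])
```

```text
51.3 [0.4565 0.296  0.2462] 0.39623591357032345
xang 37.079712241050466
w pred grip [249.5 166.9]
[     0      0    512    372 106105] [248.9 168.1]
[ 187   78   38   47 1525] [206.2 101.1]
[ 236  130   29   40 1118] [250.  149.9]
[236 173  29  13 338] [250.1 178.7]
[214 180   9   7  46] [218.2 182.7]
[281 180   8   6  44] [284.5 182.5]
0.064 -0.013 [263.7 185.1]
0.064 0.013 [235.1 185. ]
0.052 -0.013 [263.7 172.3]
0.052 0.013 [235.4 172.2]
0.02 -0.013 [263.6 139.7]
0.02 0.013 [236.2 139.7]
button [294.1 161.6] [(np.int32(22), array([455.5, 104.3])), (np.int32(430), array([294.1, 160.3]))]
t pred grip [145.7 225. ]
[141 224  11   8  48] [146.4 227.2]
0.064 -0.013 [152.2 226.4]
0.064 0.013 [144.5 232.4]
0.052 -0.013 [150.6 223.5]
0.052 0.013 [142.9 229.4]
0.02 -0.013 [146.5 216. ]
0.02 0.013 [138.9 221.7]
button [159.9 215.4] [(np.int32(42), array([160.2, 215.1]))]
```

The predicted handle outline matches the image to about 1 px, so I'm descending.

Call:
{"name": "send_rows", "arguments": {
  "increments": [
    [5,-4,0,0],
    [11,-8,10,0],
    [11,-8,30,0],
    [11,-8,50,0],
    [11,-8,70,0],
    [11,-8,85,0],
    [11,-8,95,0],
    [11,-8,100,0],
    [11,-8,100,0],
    [11,-8,100,0]
  ]
}}

```text
t: 52.4
tool_pos: [0.463, 0.3049, 0.1499]
tool_rot: [-0.0, 0.948, 0.317, 0.001]
ft_force: [0.6, -0.7, -0.2]
opening: 0.395
finger_force: 0.0
```

Run:
```python
from h import *
s=bot.get_state();print(s["t"],s["tool_pos"].round(4),s["ft_force"].round(1))
R=Ro.from_quat(np.roll(s["tool_rot"],-1)).as_matrix()
print((R.T@(np.array([.4607,.3091,.107])-s["tool_pos"])*1000).round(1))
```

```text
52.4 [0.463  0.3049 0.1499] [ 0.6 -0.7 -0.2]
[ 0.6 -4.8 42.9]
```

Call:
{"name": "send_rows", "arguments": {
  "increments": [
    [0.3,-3,0,0],
    [0.6,-4.8,5,0],
    [0.6,-4.8,12,0],
    [0.6,-4.8,20,0],
    [0.6,-4.8,28,0],
    [0.6,-4.8,35,0],
    [0.6,-4.8,40,0],
    [0.6,-4.8,43,0],
    [0.6,-4.8,43,0],
    [0.6,-4.8,43,0]
  ]
}}

```text
t: 53.4
tool_pos: [0.4602, 0.309, 0.1063]
tool_rot: [-0.0, 0.948, 0.317, 0.0]
ft_force: [-0.2, 0.3, -0.3]
opening: 0.399
finger_force: 0.0
```

Call:
{"name": "send_rows", "arguments": {
  "increments": [
    [0,0,0,0],
    [0,0,0,0],
    [0,0,0,0],
    [0,0,0,0],
    [0,0,0,0],
    [0,0,0,0],
    [0,0,0,0],
    [0,0,0,0],
    [0,0,0,0],
    [0,0,0,0]
  ],
  "claw": 0,
  "squeeze": 30
}}

```text
t: 54.4
tool_pos: [0.4606, 0.3086, 0.1067]
tool_rot: [0.0, 0.948, 0.317, 0.0]
ft_force: [0.7, -6.0, 4.4]
opening: 0.296
finger_force: 33.4
```

Call:
{"name": "send_rows", "arguments": {
  "increments": [
    [1.4,0,-2.3,0],
    [2.9,0,-4.4,0],
    [4.4,0,-6.4,0],
    [6.1,0,-8.4,0],
    [7.9,0,-10.3,0],
    [9.7,0,-12.1,0],
    [11.6,0,-13.8,0],
    [13.6,0,-15.5,0],
    [15.7,0,-17.0,0],
    [15.7,0,-17.0,0]
  ]
}}

```text
t: 55.4
tool_pos: [0.4708, 0.3163, 0.1208]
tool_rot: [0.001, 0.948, 0.317, -0.003]
ft_force: [-2.3, -8.7, -2.6]
opening: 0.3
finger_force: 30.9
```

Call:
{"name": "send_rows", "arguments": {
  "increments": [
    [3.4,0,-2,0],
    [6.8,0,-3.9,0],
    [10.4,0,-5.4,0],
    [14,0,-6.8,0],
    [17.8,0,-7.8,0],
    [21.6,0,-8.5,0],
    [25.5,0,-9,0],
    [29.4,0,-9.1,0],
    [30.4,0,-9.1,0],
    [30.4,0,-9.1,0]
  ]
}}

```text
t: 56.4
tool_pos: [0.4961, 0.3354, 0.1313]
tool_rot: [0.001, 0.948, 0.317, -0.002]
ft_force: [-0.9, -7.1, 1.1]
opening: 0.299
finger_force: 29.8
```

Call:
{"name": "send_rows", "arguments": {
  "increments": [
    [0,0,0,0],
    [0,0,0,0],
    [0,0,0,0],
    [0,0,0,0],
    [0,0,0,0],
    [0,0,0,0],
    [0,0,-20,0],
    [0,0,-50,0],
    [0,0,-90,0],
    [0,0,-130,0]
  ],
  "claw": 0.55
}}

```text
t: 57.4
tool_pos: [0.4965, 0.3364, 0.2631]
tool_rot: [0.0, 0.948, 0.317, -0.001]
ft_force: [0.8, 0.6, 0.5]
opening: 0.547
finger_force: 0.0
```

Call:
{"name": "send_rows", "arguments": {
  "increments": [
    [-10,0,-10,0],
    [-30,0,-10,0],
    [-50,0,-10,0],
    [-70,0,-10,0],
    [-90,0,-10,0],
    [-100,0,-10,0],
    [-100,0,-10,0],
    [-100,0,-10,0],
    [-100,0,-10,0],
    [-100,0,-10,0]
  ]
}}

```text
t: 58.4
tool_pos: [0.4174, 0.2768, 0.272]
tool_rot: [0.0, 0.948, 0.317, -0.0]
ft_force: [0.1, -0.5, 0.2]
opening: 0.552
finger_force: 0.0
```

```bash
python3 tp.py
python3 - <<'E'
from h import *
s=bot.get_state();c=cam("wrist");t=cam("top");sc=cam("scene");print(s["t"],s["tool_pos"].round(4),s["ft_force"].round(1))
Re=Ro.from_euler('z',.6454).as_matrix();o=np.array([.4963,.3367,0])
L=lambda x,y,z:Re@np.array([x,y,z])+o
for n,k in(("w",c),("t",t),("s",sc)):
    for a in(0,.15,.3,1.05):print(n,a,proj(k,L(-.064*np.sin(a),0,.092+.064*np.cos(a))).round(1))
    hsv=cv2.cvtColor(k["color"],cv2.COLOR_BGR2HSV);m=cv2.inRange(hsv,(0,0,190),(179,50,255))
    p=proj(k,L(-.02,0,.14));nn,l,st,ce=cv2.connectedComponentsWithStats(m)
    for i in range(1,nn):
        if st[i,4]>5 and np.linalg.norm(ce[i]-p)<(80 if n=="w" else 20):print(st[i],ce[i].round(1))
for b in blobs(t,"yellow",25):
    if 255<b[1][0]<290 and 130<b[1][1]<165:print("cap",b[0],b[1])
# feed / module1 joint: profile along track at socket-free edge in wrist and top
g=cv2.cvtColor(c["color"],cv2.COLOR_BGR2GRAY);gt=cv2.cvtColor(t["color"],cv2.COLOR_BGR2GRAY)
ys=np.arange(.03,.11,.002)
for off in(-.022,.022):
    P=np.c_[.4579-.0358*(ys+.05)+off,ys,np.full(len(ys),.05)]
    for k,im in((c,g),(t,gt)):
        print(k["n"],off,[int(im[int(round(v)),int(round(u))]) if 0<=v<383 and 0<=u<511 else -1 for u,v in proj(k,P)])
E
```

```text
58.45 [0.4173 0.2767 0.272 ] [ 0.  -0.1  0.1]
81 [410.8 247.1] [0.4552 0.0171]
top [ 0.4608 -0.1271]
top [0.4553 0.0162]
top [ 0.4569 -0.0555]
58.55 [0.4172 0.2766 0.272 ] [ 0.1 -0.7 -0.9]
w 0 [258.1  74.1]
w 0.15 [258.1  85.4]
w 0.3 [258.1  96.4]
w 1.05 [258.1 134.5]
[ 202   37   33   44 1289] [218.  58.]
[246  85  26  34 873] [258.5 101.7]
[330 110   7  12  45] [332.7 114.8]
[246 123  27  12 286] [258.8 128. ]
[224 138   7   6  30] [226.7 140.6]
[255 138   7   6  32] [258.3 140.3]
[287 138   7   6  29] [290.1 140.3]
[221 157   9   7  35] [225.1 159.4]
[241 157   3   2   6] [242.  157.5]
[247 157   4   3  11] [248.6 157.9]
[292 157   4   6  17] [293.4 159.4]
[299 157   8   3  17] [302.6 157.7]
[297 163   3   3   6] [298.3 164.3]
t 0 [132.5 212.5]
t 0.15 [134.7 215.3]
t 0.3 [137.  218.2]
t 1.05 [148.4 229.4]
[114 209  17  15 146] [122.  216.5]
[137 214  10  13  74] [141.9 219.6]
s 0 [320.6 131.4]
s 0.15 [317.8 131.4]
s 0.3 [315.1 131.7]
s 1.05 [304.1 138.3]
[321 116  14  26  86] [327.  131.7]
[305 137   3   4   9] [306.3 138.6]
[309 139   9   8  37] [312.8 142.8]
cap 74 [275.2 144.8]
wrist -0.022 [74, 72, 69, 74, 69, 124, 203, 161, 202, 141, 160, 223, 148, 115, 73, 54, 52, 53, 54, 74, 105, 144, 148, 154, 186, 206, 202, 161, 150, 150, 151, 151, 150, 151, 151, 150, 150, 151, 151, 151]
top -0.022 [81, 81, 80, 77, 77, 81, 93, 137, 137, 166, 170, 170, 163, 145, 145, 130, 99, 99, 78, 80, 80, 77, 73, 73, 115, 141, 141, 141, 144, 167, 167, 173, 160, 160, 157, 154, 154, 154, 156, 156]
wrist 0.022 [88, 85, 84, 80, 78, 81, 114, 114, 133, 130, 199, 123, 94, 122, 75, 57, 60, 57, 56, 57, 91, 144, 156, 155, 155, 159, 163, 173, 152, 150, 151, 151, 152, 152, 152, 153, 152, 152, 151, 153]
top 0.022 [81, 83, 79, 83, 87, 87, 111, 169, 169, 206, 202, 174, 174, 158, 103, 103, 83, 74, 74, 75, 82, 82, 76, 90, 90, 138, 148, 149, 147, 160, 160, 192, 190, 190, 160, 154, 154, 157, 154, 155]
```

The modules are flush against the feed unit and the tester is docked. The lever dropped again on release: its handle end is at row 135, the tripped position. I'll re-grip and carry it past the upright stop.

Call:
{"name": "send_rows", "arguments": {
  "increments": [
    [30,0,0,0],
    [54,0.5,20,0],
    [54,0.5,50,0],
    [54,0.5,85,0],
    [54,0.5,115,0],
    [54,0.5,138,0],
    [54,0.5,153,0],
    [54,0.5,161,0],
    [54,0.5,165,0],
    [54,0.5,165,0]
  ],
  "claw": 0.4
}}

```text
t: 59.7
tool_pos: [0.4608, 0.3087, 0.1077]
tool_rot: [-0.0, 0.948, 0.317, 0.0]
ft_force: [-0.3, 0.4, 0.4]
opening: 0.398
finger_force: 0.0
```

Call:
{"name": "send_rows", "arguments": {
  "increments": [
    [0,0,0,0],
    [0,0,0,0],
    [0,0,0,0],
    [0,0,0,0],
    [0,0,0,0],
    [0,0,0,0],
    [0,0,0,0],
    [0,0,0,0],
    [0,0,0,0],
    [0,0,0,0]
  ],
  "claw": 0,
  "squeeze": 60
}}

```text
t: 60.7
tool_pos: [0.4612, 0.3088, 0.1085]
tool_rot: [-0.0, 0.948, 0.317, 0.001]
ft_force: [-1.5, -1.4, 5.6]
opening: 0.291
finger_force: 59.8
```

Call:
{"name": "send_rows", "arguments": {
  "increments": [
    [1.4,0,-2.3,0],
    [2.9,0,-4.4,0],
    [4.4,0,-6.4,0],
    [6.1,0,-8.4,0],
    [7.9,0,-10.3,0],
    [9.7,0,-12.1,0],
    [11.6,0,-13.8,0],
    [13.6,0,-15.5,0],
    [15.7,0,-17.0,0],
    [15.7,0,-17.0,0]
  ]
}}

```text
t: 61.7
tool_pos: [0.4716, 0.3168, 0.1229]
tool_rot: [0.001, 0.948, 0.317, -0.002]
ft_force: [-3.1, -5.9, -8.8]
opening: 0.287
finger_force: 59.7
```

Call:
{"name": "send_rows", "arguments": {
  "increments": [
    [3.4,0,-2,0],
    [6.8,0,-3.9,0],
    [10.4,0,-5.4,0],
    [14,0,-6.8,0],
    [17.8,0,-7.8,0],
    [21.6,0,-8.5,0],
    [25.5,0,-9,0],
    [29.4,0,-9.1,0],
    [29.4,0,-9.1,0],
    [29.4,0,-9.1,0]
  ]
}}

```text
t: 62.7
tool_pos: [0.4956, 0.335, 0.1332]
tool_rot: [0.0, 0.948, 0.317, -0.002]
ft_force: [-4.7, -6.8, -2.9]
opening: 0.292
finger_force: 59.8
```

```bash
cat > lv.py <<'E'
from h import *
s=bot.get_state();c=cam("wrist");print(s["t"],s["tool_pos"].round(4),s["ft_force"].round(1))
Re=Ro.from_euler('z',.6454).as_matrix();o=np.array([.4963,.3367,0])
for a in(0,.15,.3,.6,1.05):print(a,[proj(c,Re@np.array([-r*np.sin(a),0,.092+r*np.cos(a)])+o).round(1).tolist() for r in(.064,.052,.03)])
hsv=cv2.cvtColor(c["color"],cv2.COLOR_BGR2HSV);m=cv2.inRange(hsv,(0,0,170),(179,50,255))
nn,l,st,ce=cv2.connectedComponentsWithStats(m)
for i in range(1,nn):
    if st[i,4]>15 and abs(ce[i][0]-256)<60 and ce[i][1]<260:print(st[i],ce[i].round(1))
E
python3 lv.py
```

```text
62.7 [0.4956 0.335  0.1332] [-4.7 -6.8 -2.9]
0 [[257.1, 278.4], [257.1, 264.4], [257.2, 243.2]]
0.15 [[257.1, 293.6], [257.1, 276.5], [257.2, 249.9]]
0.3 [[257.1, 305.4], [257.1, 286.3], [257.2, 255.5]]
0.6 [[257.1, 318.9], [257.2, 298.6], [257.2, 263.7]]
1.05 [[257.2, 318.5], [257.2, 300.8], [257.2, 267.3]]
[     0      0    512    384 109824] [245.3 148.9]
[247 125  22  19 332] [257.2 134. ]
[ 235  227   47   48 2116] [258.1 251.1]
```

Call:
{"name": "send_rows", "arguments": {
  "increments": [
    [2,0,0,0],
    [4,0,0,0],
    [6,0,0,0],
    [8,0,0,0],
    [9,0,0,0],
    [9,0,0,0],
    [9,0,0,0],
    [9,0,0,0],
    [9,0,0,0],
    [9,0,0,0]
  ]
}}

```text
t: 63.75
tool_pos: [0.5027, 0.3403, 0.1333]
tool_rot: [0.0, 0.948, 0.317, -0.002]
ft_force: [-4.9, -7.8, -0.4]
opening: 0.285
finger_force: 59.4
```

```bash
python3 lv.py
```

```text
63.75 [0.5027 0.3403 0.1333] [-4.9 -7.8 -0.4]
0 [[257.1, 293.3], [257.1, 278.9], [257.2, 256.7]]
0.15 [[257.1, 307.3], [257.1, 290.1], [257.2, 262.9]]
0.3 [[257.1, 318.0], [257.1, 299.1], [257.2, 268.2]]
0.6 [[257.1, 329.7], [257.2, 310.0], [257.2, 275.6]]
1.05 [[257.2, 327.9], [257.2, 310.8], [257.3, 278.4]]
[     0      0    512    384 114272] [246.1 148.1]
[246 144  22  18 312] [257.  152.8]
[ 236  237   45   41 1743] [258.1 257.6]
```

```bash
cat > la.py <<'E'
from h import *
c=cam("wrist");Re=Ro.from_euler('z',.6454).as_matrix();o=np.array([.4963,.3367,0])
def F(a,r,w,q=.007):return proj(c,Re@np.array([-r*np.sin(a)+q*np.cos(a),w,.092+r*np.cos(a)+q*np.sin(a)])+o)
for a in(-.15,0,.15,.3,.5,.8,1.05):
    print(a,*[(r,F(a,r,0)[1].round(),"w%.0f"%(abs(F(a,r,.013)[0]-F(a,r,-.013)[0]))) for r in(.01,.03,.048,.052,.064)])
hsv=cv2.cvtColor(c["color"],cv2.COLOR_BGR2HSV)
for y in range(205,330,3):print(y,"".join("W" if S<50 and V>170 else "m" if S<60 and V>110 else "k" if V<60 else "g" if S<70 else "c" for H,S,V in hsv[y,205:310:2].astype(int)))
E
python3 la.py
```

```text
-0.15 (0.01, np.float64(228.0), 'w42') (0.03, np.float64(238.0), 'w46') (0.048, np.float64(250.0), 'w52') (0.052, np.float64(253.0), 'w53') (0.064, np.float64(262.0), 'w58')
0 (0.01, np.float64(230.0), 'w42') (0.03, np.float64(246.0), 'w46') (0.048, np.float64(263.0), 'w51') (0.052, np.float64(267.0), 'w52') (0.064, np.float64(282.0), 'w56')
0.15 (0.01, np.float64(233.0), 'w42') (0.03, np.float64(254.0), 'w46') (0.048, np.float64(275.0), 'w50') (0.052, np.float64(281.0), 'w51') (0.064, np.float64(298.0), 'w54')
0.3 (0.01, np.float64(236.0), 'w42') (0.03, np.float64(261.0), 'w45') (0.048, np.float64(286.0), 'w49') (0.052, np.float64(292.0), 'w50') (0.064, np.float64(311.0), 'w52')
0.5 (0.01, np.float64(240.0), 'w42') (0.03, np.float64(268.0), 'w44') (0.048, np.float64(296.0), 'w47') (0.052, np.float64(303.0), 'w47') (0.064, np.float64(323.0), 'w49')
0.8 (0.01, np.float64(245.0), 'w41') (0.03, np.float64(276.0), 'w43') (0.048, np.float64(305.0), 'w44') (0.052, np.float64(312.0), 'w44') (0.064, np.float64(332.0), 'w44')
1.05 (0.01, np.float64(248.0), 'w41') (0.03, np.float64(279.0), 'w4
[... 1841 characters left out ...]
kkkk
295 kkkkkkkkkkkkkkWWWWWWWWWWWWWWWWWWWWWWWWWWkkkkkkkkkkkkk
298 kkkkkkkkkkkkkgWWWWWWWWWWWWWWWWWWWWWWWWWWkkkkkkkkkkkkk
301 kkkkkkkkkkkkkgWWWWWWWWWWWWWWWWWWWWWWWWWWkkkkkkkkkkkkk
304 kkkkkkkkkkkgkgWWWWWWWWWWWWWWWWWWWWWWWWWWggkkkkkkkkkkk
307 kkkkkkkkkkkmgmWWWWWWWWWWWWWWWWWWWWWWWWWWgmmkkkkkkkkkk
310 kkkkkkkkkkgWWWWWWWWWWWWWWWWWWWWWWWWWWWWWWWmkkkkkkkkkk
313 kkkkkkkkkkmWWWWWWWWWWWWWWWWWWWWWWWWWWWWWWWWkkkkkkkkkk
316 kkkkkkkkkkmWWWWWWWWWWWWWWWWWWWWWWWWWWWWWWWWgkkkkkkkkk
319 kkkkkkkkkkmWWWWWWWWWWWWWWWWWWWWWWWWWWWWWWWWkkkkkkkkkk
322 kkkkkkkkkkgWWWWWWWWWWWWWWWWWWWWWWWWWWWWWWWWkkkkkkkkkk
325 kkkkkkkkkkgWWWWWWWWWWWWWWWWWWWWWWWWWWWWWWWmkkkkkkkkkk
328 kkkkkkkkkkgWWWWWWWWWWWWWWWWWWWWWWWWWWWWcccckkkkkkkkkk
```

The lever is at about 0.2 rad and lagging in the pads, so I'll carry it further, quickly.

Call:
{"name": "send_rows", "arguments": {
  "increments": [
    [8,0,1,0],
    [16,0,2,0],
    [18,0,2,0],
    [18,0,2,0],
    [18,0,2,0],
    [18,0,2,0],
    [18,0,2,0],
    [18,0,2,0],
    [18,0,2,0],
    [18,0,2,0]
  ]
}}

```text
t: 64.85
tool_pos: [0.518, 0.3519, 0.1313]
tool_rot: [-0.0, 0.948, 0.317, -0.0]
ft_force: [0.9, -0.1, -0.5]
opening: -0.001
finger_force: 0.0
```

```bash
python3 la.py|sed -n '1,7p;16,40p'; python3 lv.py | head -1
```

```text
-0.15 (0.01, np.float64(256.0), 'w40') (0.03, np.float64(269.0), 'w45') (0.048, np.float64(283.0), 'w49') (0.052, np.float64(286.0), 'w51') (0.064, np.float64(298.0), 'w54')
0 (0.01, np.float64(259.0), 'w40') (0.03, np.float64(276.0), 'w44') (0.048, np.float64(295.0), 'w49') (0.052, np.float64(300.0), 'w50') (0.064, np.float64(315.0), 'w53')
0.15 (0.01, np.float64(261.0), 'w40') (0.03, np.float64(283.0), 'w44') (0.048, np.float64(306.0), 'w48') (0.052, np.float64(311.0), 'w49') (0.064, np.float64(329.0), 'w51')
0.3 (0.01, np.float64(264.0), 'w40') (0.03, np.float64(289.0), 'w43') (0.048, np.float64(315.0), 'w46') (0.052, np.float64(321.0), 'w47') (0.064, np.float64(340.0), 'w49')
0.5 (0.01, np.float64(268.0), 'w40') (0.03, np.float64(296.0), 'w42') (0.048, np.float64(323.0), 'w44') (0.052, np.float64(330.0), 'w45') (0.064, np.float64(349.0), 'w46')
0.8 (0.01, np.float64(272.0), 'w40') (0.03, np.float64(302.0), 'w41') (0.048, np.float64(330.0), 'w41') (0.052, np.float64(336.0), 'w42') (0.064, np.float64(355.0), 'w42')
1.05 (0.01, np.float64(275.0), 'w39') (0.03, np.float64(304.0), 'w3
[... 897 characters left out ...]
mgkkkkkkkkkgkgkggkkg
271 ggggggmmggkkkkkkkkkgmWWWWgkkmWWWWmkkkkkkkkkkkkkkgggkk
274 gkkgkkkgkkkkkkkkkkkkkkmWWgggmWWgkkkkkkkkkkkkgkggggkkk
277 ggggkggkkkkkkkkkkkkkkkkgWgggmmkkkkkkkkkkkkkkkgkgkgggg
280 kggkgkgkkkkkkkkkkkkkkkkkkgggkkkkkkkkkkkkkkkkkkkgkgkgk
283 kkkkkkkkkkkkkkkkkkkkkkkkkgggkkkkkkkkkkkkkkkkkkkkkkkgc
286 kkkkkkkkkkkkkkkkkkkkkkkkkgggkkkkkkkkkkkkkkkkkkkkkkkkc
289 kkkkkkkkkkkkkkkkkkkkkkkkkgggkkkkkkkkkkkkkkkkkkkkkkkkk
292 kkkkkkkkkkkkkkkkkkkkkkkkkkggkkkkkkkkkkkkkkkkkkkkkkkkk
295 kkkkkkkkkkkkkkkkkkkkkkkkkgggkkkkkkkkkkkkkkkkkkkkkkkkk
298 kkkkkkkkkkkkkkkkkkkkkkkkkkggkkkkkkkkkkkkkkkkkkkkkkkkk
301 kkkkkkkkkkkkkkkkkkkkkkkkkkggkkkkkkkkkkkkkkkkkkkkkkkkk
64.9 [0.518  0.3519 0.1313] [0.8 0.1 1.7]
```

The pads slipped off the handle. I'll switch to pushing it up from below its free end with closed fingers. Retreating to the downhill side first to check the lever.

Call:
{"name": "send_rows", "arguments": {
  "increments": [
    [0,0,-30,0],
    [0,0,-70,0],
    [0,0,-100,0],
    [-20,0,-110,0],
    [-45,0,-110,0],
    [-70,0,-110,0],
    [-95,0,-110,0],
    [-108,0,-110,0],
    [-108,0,-110,0],
    [-108,0,-110,0]
  ],
  "claw": 0
}}

```text
t: 65.95
tool_pos: [0.4321, 0.2871, 0.2416]
tool_rot: [-0.0, 0.948, 0.317, 0.001]
ft_force: [0.5, 0.5, -0.1]
opening: -0.002
finger_force: 0.0
```

```bash
bot=1
python3 - <<'E'
from h import *
bot.capture("wrist")
E
python3 lv.py
python3 - <<'E'
from h import *
s=bot.get_state();d=(s["tool_pos"]-[.4963,.3367,0]);R=Ro.from_euler('z',.6454).as_matrix();print("local TCP",(R.T@d*1000).round(1))
E
```

```text
66.0 [0.4323 0.2873 0.2415] [-0.3  0.6  0.3]
0 [[257.4, 96.0], [257.4, 96.0], [257.4, 96.0]]
0.15 [[257.4, 108.8], [257.4, 105.9], [257.4, 101.2]]
0.3 [[257.4, 121.1], [257.4, 115.4], [257.4, 106.3]]
0.6 [[257.4, 141.9], [257.4, 131.9], [257.4, 115.3]]
1.05 [[257.4, 160.2], [257.4, 147.2], [257.5, 124.6]]
[     0      0    512    384 106884] [248.  173.6]
[252  17  12  12 109] [257.2  22.2]
[207  18  12  12 106] [212.5  23.8]
[296  18  12  11 105] [301.9  23.2]
[ 194   51   38   48 1598] [213.   74.2]
[241  86  35  18 615] [257.9  94.5]
[220 159   9   7  51] [223.6 162.2]
[254 159   9   7  53] [257.9 162.1]
[288 159   9   7  52] [291.9 162.1]
local TCP [-80.8  -1.  241.4]
```

The lever is up. The handle end is at row 94.5 and the prediction for 0 rad is 96. I'll cross-check in the other cameras along with everything else.

```bash
python3 tp.py
python3 - <<'E'
from h import *
t=cam("top");sc=cam("scene")
for k,n in((t,"top"),(sc,"scene")):
    im=cv2.imread(f"pics/{n}0.png");d=cv2.absdiff(im,k["color"]).max(2)
    m=cv2.morphologyEx((d>45).astype(np.uint8),cv2.MORPH_OPEN,np.ones((2,2),np.uint8))
    nn,l,st,ce=cv2.connectedComponentsWithStats(m)
    print(n,[(st[i].tolist()) for i in range(1,nn) if st[i,4]>12])
    hsv=cv2.cvtColor(k["color"],cv2.COLOR_BGR2HSV)
    x,y=(118,200) if n=="top" else (308,122)
    for name,I in(("now",k["color"]),("start",im)):
        h=cv2.cvtColor(I,cv2.COLOR_BGR2HSV)[y:y+28,x:x+34];print(name);print("\n".join("".join("W" if S<60 and V>170 else "." for H,S,V in r.astype(int)) for r in h[::2]))
E
```

```text
66.1 [0.4323 0.2873 0.2413] [ 0.2 -0.1 -0.4]
65 [416.2 267.7] [0.4553 0.0182]
82 [440.8 287. ] [ 0.4573 -0.0561]
top [ 0.4608 -0.1271]
top [0.4553 0.0162]
top [ 0.4572 -0.0555]
top [[0, 183, 181, 201, 13446], [311, 213, 28, 22, 424], [114, 214, 19, 23, 163], [288, 215, 21, 21, 308], [263, 217, 12, 6, 48], [142, 219, 10, 7, 38], [235, 219, 9, 9, 54], [258, 219, 30, 18, 231], [247, 221, 11, 16, 106], [11, 224, 46, 28, 1052], [149, 227, 5, 5, 13], [235, 229, 10, 11, 62], [264, 232, 12, 6, 45], [106, 273, 7, 12, 28], [112, 286, 8, 14, 28], [120, 302, 9, 22, 44], [23, 319, 12, 11, 46], [0, 320, 3, 9, 22], [128, 320, 9, 16, 32], [147, 346, 4, 6, 13], [128, 371, 22, 13, 117], [90, 378, 6, 5, 15]]
now
..................................
..................................
..................................
..................................
...W............WW................
WWWWWW.......WWWWWWW..............
WWWWWWWW...WWWWWWWW...............
.WWWWWWWWWWWWWWW..................
.....WWWWWWWWW....................
.........WWWW.....................
..................................
............
[... 1332 characters left out ...]
..........WWWWWWWWW..........
..............WWWWWWW.............
..................................
..................................
..................................
..................................
start
.....................WWWWWWWWWWWWW
....................WWWWWWWWWWWWWW
...................WWWWWWWWWWWWWWW
..................WWWWWWWWWWWWWWWW
.................WWWWWWWWWWWWWWWWW
............WWWWWWWWWWWWWWWWWW....
............WWW.WWWWWWWW..........
....................WWWW..........
...............WWWWWWWWW..........
..............WWWWWWW.............
..................................
..................................
..................................
..................................
```

The breaker area in the scene view matches the start image exactly, so the lever is fully up. Only the modules and the arm have moved. Handing in.

```bash
python3 -c "
from bench import bot
print(bot.hand_in())"
```

```text
the job is handed in; nothing more can be done
None
```

I handed the job in at about 66 s with every step done in order (test button, tester round, tester docked, modules flush, breaker lever up last), but the hand-in gave no verdict, and twice the lever needed extra work: the gripper held it up when it first tripped, so I pressed the button again after it dropped, and the first lift didn't hold.

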